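# Set the trimming fence from one side, then bed the book board on it

## Robot

A 6-joint arm with a two-finger parallel gripper is mounted at the origin on the work surface. World frame = base frame: x ahead of the robot, y to its left, z up, the work surface at z = 0. Lengths are in m, angles in rad, forces in N, time in s.
With the tool pointing down it reaches from about 0.3 to 0.775 m from the base axis. Payload 14.6 kg.
Tool frame: the origin (TCP) lies on the centre line of the jaws, within the pads' length; the fingertips stand 17 mm ahead of it and the grasp point (between the pads) lies 2 mm behind it; z points along the fingers, x is the direction in which the jaws open and shut, and the axes are right-handed (so a half turn about z gives the same grasp; the last joint's range is limited). The gripper opens to 94 mm and grips with 3 to 60 N. Pads are 16 mm wide; open, the fingers measure 119 mm over their backs; the gripper's body (75 mm by 177 mm) begins 78 mm behind the grasp point.
Start: joints at [1.198, 0.3, 1.521, -0, 1.321, -0.067], TCP at [0.166, 0.524, 0.194] pointing down, gripper open.
Joint ranges: [-3.03, 3.03], [-0.79, 2.21], [0.23, 2.52], [-1.04, 4.18], [0, 3.07], [-2.55, 2.55]. Speed limits (rad/s): [2.22, 2.22, 2.57, 3.14, 3.14, 3.14].

## Interface

Orientations are given as [roll, pitch, yaw] about the fixed x, y, z axes, in that order (R = Rz(yaw) Ry(pitch) Rx(roll)).
In Python, from station import ctrl gives the robot as it stands. The module is installed in compiled form; this text tells all that it offers.
- The arm moves only by the tool drive_tool, never from a script. Its argument "increments" is a list of rows, each a list of 3 entries, a list of its own where there are three numbers: the turn, a rotation vector about the tool's x, y, z in degrees, then the shift along the tool's x, y, z in mm, then the opening, from 0 (shut) to 1 (fully open). In form: [[[ax, ay, az], [dx, dy, dz], hand], ...]. A call has 1 to 20 rows; each row shifts and turns the commanded pose from where the row before left it, along the tool's axes as they then stand; what a row does not reach is not made up. A row lasts 1/8 s, in which the tool goes at most 62.5 mm and 10.7 degrees, less where a joint would pass 70% of its speed; a pose out of reach is approached as far as the arm can. A call with a gripper value outside its range is refused whole. The fingers move at their own pace and stop on an object; "squeeze" is the grip in N (left out, the last holds). Time passes only in rows, so rows that do not move let the fingers close. It gives the time, the measured TCP pose, the force and the opening at its end, in the units of the state.
- ctrl.get_obs(): the state, without advancing time (a new reading comes with each control period).
- ctrl.camera(name): name is "side" or "top" or "wrist"; returns the picture (400x640x3 uint8, red, green, blue); there is no depth.
- ctrl.calibration(name): a dict with "fx", "fy", "cx", "cy" (pixels), "rvec" (rotation vector, rad) and "tvec" (3), from world to camera coordinates, as OpenCV has them. Camera axes: x right, y down, z forward; pixel columns grow to the right and rows downward; lengths in m; the calibration is good to about 2 mm. A picture is of the moment at which its call begins: read the wrist's pose just before it. calibration takes no time and is no camera call; for the wrist camera it gives the pose at the moment of the call.
- ctrl.hand_in(): hands the job in, once; it reports no verdict.
The state is a dict: "time_s": time; "qpos": joint angles; "joint_vel": joint speeds; "tau": joint torques, N m; "ee_pos": TCP position; "eef_rot": TCP orientation; "force": force on the tool from outside, world axes, zero at the start; "moment": the same for the moment, N m; "grip_width": finger opening in m.
Only numpy, scipy, OpenCV 4.12 (cv2) and the standard library are available. Lean on these libraries where they do the work, as an engineer would, in place of code of your own. Each camera call takes 0.05 s, during which the arm holds its last target.

## Task

The trimming fence stands too far forward, past the brass marker. Using the wooden knob of its feed, which has a lot of play, draw the fence clearly back behind the marker and then bring it forward up to the marker, so that its front face lines up with the marker's point with the play taken up behind it. Let go of the knob and push the wooden book board back along the bed firmly but gently (about 8 N on its far edge) until it lies flush on the fence, without shifting the fence off the marker; leave it there and leave the bone folder, brass weight and brush around it where they are.

Things in the scene. Friction and masses are not known exactly. Their poses are not given: they have to be found in the camera images.
- bed: Fixed wooden trimming bed, 240 mm (its x) by 440 mm (its y), 20 mm thick; its top is level. Origin: centre of its underside. Its +y is 'forward': feed, fence and board slide along it, in that order (knob at the -y end, board at the +y end). Its +x points away from the robot. Place and yaw vary.
- fence: Aluminium fence: upright plate 124 mm wide (x), 12 mm thick (y), top 44 mm above the bed, sliding along bed y only (1.5 N friction). Origin: on the bed top, mid width, in the plane of its front (+y) face. A dark pointer at its +x end is flush with that face. A yoke on its back holds the feed's T-shaped head with 9 mm of free play. Axes as the bed's.
- knob_mid (a point): Centre of the wooden knob on the feed: an upright round post 24 mm in diameter, 52 mm high; this point is half-way up it, 56 mm above the bed top. With the play taken up (feed pushing the fence forward) it is 90 mm behind (-y) the fence's front face; when drawing the fence back, 99 mm. Within this play the fence stays still while the knob moves.
- feed: Steel feed block, 60 by 44 mm, top 30 mm above the bed, carrying the knob and the T-shaped head. It slides along bed y only, stiffly (about 16 N), and stays where it is left. A push of over about 17 N on the fence's front face makes it slip back. Origin: on the bed top, 90 mm ahead (+y) of the knob's axis. Axes as the bed's.
- marker: Brass marker clip fixed on the bed's far (+x) margin beside the rule, 30 mm long, 16 mm high, its point towards -x. Origin: at the point, on the bed top, x offset 85 mm from the bed's middle line. The fence is on the mark when its front face has the same bed-y as this origin. Axes parallel to the bed's.
- board: Loose dark oak book-cover board, 120 mm (its x) by 60 mm (its y), 22 mm thick, about 0.3 kg, lying on the bed in front (+y) of the fence, up to 0.12 rad askew. Origin: centre of its underside. Its -y edge goes flush on the fence; it is pushed on its +y edge, 30 mm from the origin; pushed at mid edge it squares itself on the fence.
- folder: Bystander: ivory-white bone folder, 18 by 150 by 5 mm, on the bed's near (-x) margin; origin under its centre.
- weight: Bystander: brass cylinder weight, 30 mm diameter, 35 mm high, on the bed's far (+x) margin; origin under its centre.
- brush: Bystander: paste brush, 170 mm long, on the table past the bed's -y end; origin under its middle. (Jar, spray bottle, pot and books up to 160 mm high stand beyond the bed, at least 30 mm clear of it.)
There are look-alikes about, which are no part of the job. Leave any green look-alike of the board alone.

How it is judged:
By the outcome, as a careful person would: the job done as asked, in the order asked, and still so for the second after the job is handed in, with the robot touching nothing.
It also fails if it takes over 67 s, if anything falls off the work surface, if the arm or the gripper's body presses on something with over 40 N, if the wrist force passes 120 N, or if a joint passes its speed limit or range.

## Working session

There is one attempt and no reset: what is moved stays moved. The work goes in short steps, Python scripts to look and compute and a tool call to move; the robot and the scene stay as the last step left them, time stands still between calls to the robot, and variables do not carry over. Pictures are saved under pics/ and viewed, and the job is handed in when it is done.

Besides the shell and the picture viewer there is one more tool, called after "Call:" as name(argument=value, ...) on one line, values as JSON. drive_tool: Moves the arm, as the interface text tells. Its arguments: {"type":"object","properties":{"increments":{"type":"array"},"squeeze":{"type":"number"}},"required":["increments"]}

```bash
mkdir -p pics
python3 - <<'E'
from station import ctrl
import cv2
o=ctrl.get_obs();print({k:(v if not hasattr(v,'round') else v) for k,v in o.items()})
for n in ["side","top","wrist"]:
    c=ctrl.calibration(n);print(n,c)
    cv2.imwrite(f"pics/{n}0.png",ctrl.camera(n)[:,:,::-1])
E
```

```text
{'time_s': 0.0, 'qpos': array([ 1.19838498e+00,  3.00463572e-01,  1.52157529e+00, -2.60001436e-05,
        1.32068946e+00, -6.65989078e-02]), 'joint_vel': array([-0.0006525 ,  0.00081927, -0.00066207,  0.00046443,  0.00051538,
        0.00080189]), 'tau': array([-3.23398643e-03, -5.31807268e+01, -3.52729905e+01,  7.07159517e-02,
        2.44596071e-02, -1.13248911e-04]), 'ee_pos': array([0.16549758, 0.5242256 , 0.19359291]), 'eef_rot': array([-3.14154220e+00,  1.13482481e-03,  1.26499037e+00]), 'force': array([-0.57308492, -0.00471485,  0.21117544]), 'moment': array([ 0.04031573, -0.02115922, -0.01413019]), 'grip_width': 0.09391254987746263}
side {'fx': 375.38845876169336, 'fy': 375.38845876169336, 'cx': 326.1530561490712, 'cy': 196.7280699005161, 'rvec': array([ 0.4474942 , -2.68095206,  1.26725646]), 'tvec': array([0.45630374, 0.1919804 , 0.7798465 ])}
top {'fx': 503.6456040985302, 'fy': 503.6456040985302, 'cx': 323.5428860107017, 'cy': 202.5658636944346, 'rvec': array([ 2.15083125, -2.08955728,  0.19719119]), 'tvec': array([-0.03062357,  0.4970659 ,  1.07224456])}
wrist {'fx': 332.8404597082466, 'fy': 332.8404597082466, 'cx': 319.74201903304424, 'cy': 196.6029461131411, 'rvec': array([-2.37462345, -1.74085169, -0.20262961]), 'tvec': array([-0.54899886, -0.0243878 ,  0.39100621])}
```

View pics/top0.png

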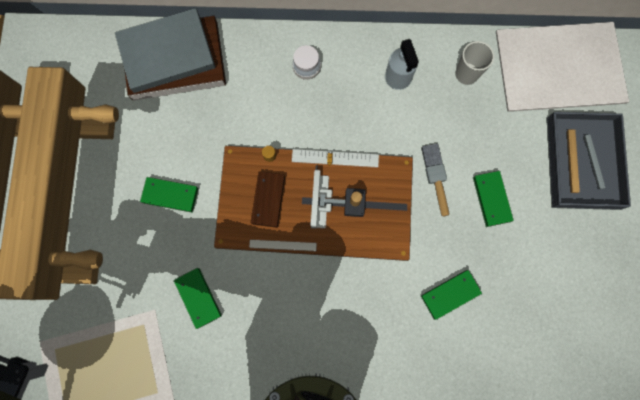

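View pics/side0.png

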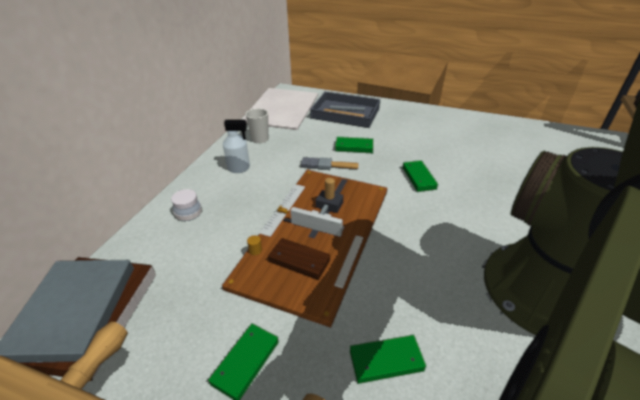

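View pics/wrist0.png

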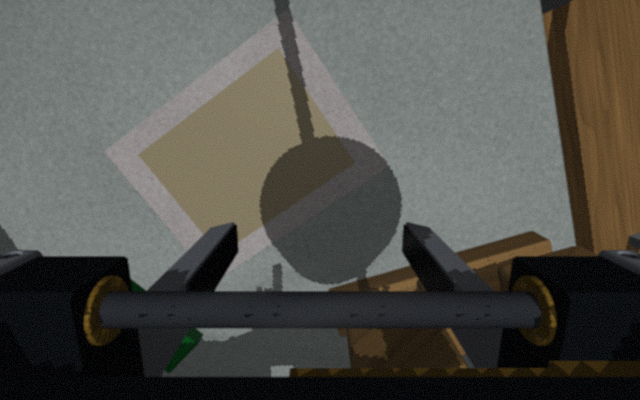

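The top view shows the bed at about (215–413, 146–258), the dark oak board at (268,198), the fence at (319,197) and the knob at (356,198). The weight is at (269,152), the folder at (283,245) and the brush at (436,180). The four green boards are look-alikes: (170,194), (197,298), (452,293) and (493,197). Only the dark brown board on the bed, in front of the fence, fits the description. I'll enlarge the crop to confirm it.

```bash
cat > h.py <<'E'
import numpy as np,cv2
from station import ctrl
def cam(n):
    c=ctrl.calibration(n);R,_=cv2.Rodrigues(np.array(c['rvec']));t=np.array(c['tvec'])
    K=np.array([[c['fx'],0,c['cx']],[0,c['fy'],c['cy']],[0,0,1]]);return K,R,t
def ray(n,uv,z,C=None):
    K,R,t=C or cam(n);o=-R.T@t
    uv=np.atleast_2d(np.array(uv,float));d=(np.linalg.inv(K)@np.c_[uv,np.ones(len(uv))].T).T@R
    return o+d*((z-o[2])/d[:,2])[:,None]
def proj(n,P,C=None):
    K,R,t=C or cam(n);p=(K@(R@np.atleast_2d(P).T+t[:,None])).T
    return p[:,:2]/p[:,2:]
E
python3 - <<'E'
import cv2
i=cv2.imread('pics/top0.png')
cv2.imwrite('pics/topc.png',cv2.resize(i[135:270,205:425],None,fx=3.6,fy=3.6,interpolation=cv2.INTER_CUBIC))
i=cv2.imread('pics/side0.png')
cv2.imwrite('pics/sidec.png',cv2.resize(i[150:335,210:400],None,fx=3.2,fy=3.2,interpolation=cv2.INTER_CUBIC))
E
```

```text
(no output)
```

View pics/topc.png

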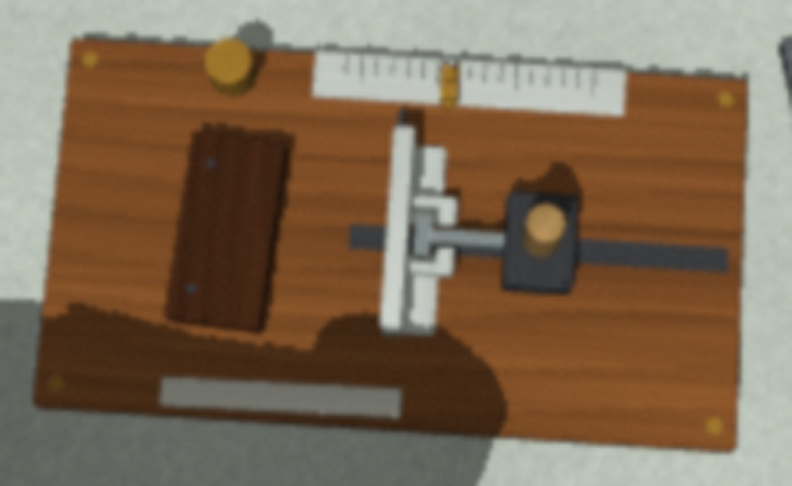

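View pics/sidec.png

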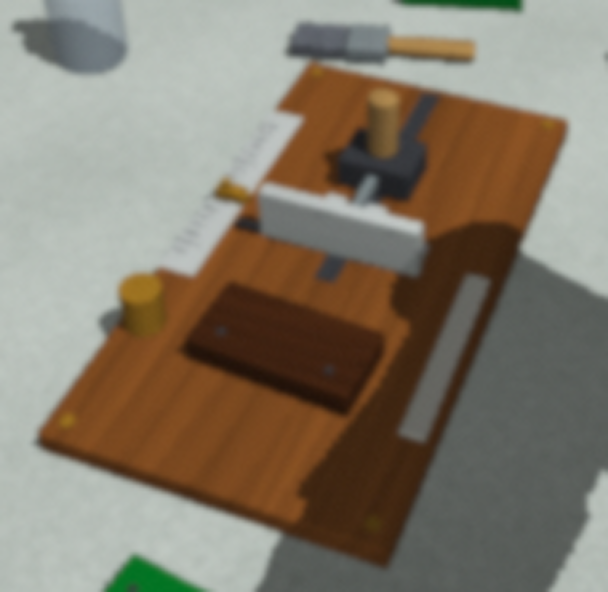

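Run:
```python
from h import *
C=cam('top');K,R,t=C;print('campos',-R.T@t)
f=lambda l:np.array([[205+a/3.6,135+b/3.6] for a,b in l])-0.36
c=ray('top',f([(72,40),(748,77),(737,450),(36,407)]),.02)
print(c.round(4)); print('mid',c.mean(0))
e=c[0]-c[1];print('len',np.linalg.norm(e),'yaw',np.arctan2(e[1],e[0])-np.pi/2); e=c[3]-c[2];print(np.linalg.norm(e),np.arctan2(e[1],e[0])-np.pi/2)
e=c[0]-c[3];print(np.linalg.norm(e),np.arctan2(e[1],e[0]));e=c[1]-c[2];print(np.linalg.norm(e),np.arctan2(e[1],e[0]))
for n,z,l in [('marker',.036,[(450,105)]),('fence top front',.064,[(397,126),(381,330)]),('pointer',.03,[(403,122)]),('knobtop',.102,[(545,222)]),('board',.042,[(200,126),(295,135),(262,332),(165,318)]),('weight',.055,[(228,62)]),('folder',.025,[(280,397)])]:
    p=ray('top',f(l),z);
    print(n,p.round(4).tolist())
```

```text
campos [ 0.28725827 -0.02351536  1.14658206]
[[ 0.6309  0.218   0.02  ]
 [ 0.6187 -0.2188  0.02  ]
 [ 0.379  -0.211   0.02  ]
 [ 0.3931  0.2247  0.02  ]]
mid [0.50541467 0.00323257 0.02      ]
len 0.43701396071991394 yaw -0.028095896470826887
0.4359865221618357 -0.03226597415120214
0.2379868388284035 -0.028265363581720285
0.23980732191044452 -0.0325643332811721
marker [[0.5902, -0.0275, 0.036]]
fence top front [[0.5682, 0.0049, 0.064], [0.4413, 0.0105, 0.064]]
pointer [[0.5798, 0.0021, 0.03]]
knobtop [[0.5027, -0.085, 0.102]]
board [[0.5704, 0.1292, 0.042], [0.5663, 0.0693, 0.042], [0.4411, 0.0842, 0.042], [0.448, 0.1443, 0.042]]
weight [[0.6088, 0.1121, 0.055]]
folder [[0.4032, 0.0728, 0.025]]
```

Run:
```python
from h import *
from scipy.spatial.transform import Rotation as Ro
K,R,t=cam('wrist');o=ctrl.get_obs()
T=Ro.from_euler('xyz',o['eef_rot']).as_matrix()
print('cam in tool',T.T@(-R.T@t-o['ee_pos']),'axes cols',(T.T@R.T).round(3))
y=1.541
T2=np.c_[[np.cos(y),np.sin(y),0],[np.sin(y),-np.cos(y),0],[0,0,-1]]
d=np.array([.5027,-.085,.16])-o['ee_pos'];print('world d',d,'tool-now',T.T@d*1000,'tool-after-rot',T2.T@d*1000)
```

```text
cam in tool [-1.60718431e-04 -6.71304775e-02 -1.91197076e-01] axes cols [[ 1.     0.    -0.001]
 [ 0.     0.973  0.232]
 [ 0.001 -0.232  0.973]]
world d [ 0.33719003 -0.60928816 -0.03371753] tool-now [-479.48249589  504.97277552   34.13336586] tool-after-rot [-598.9721758   355.19222289   33.71753196]
```

Call:
drive_tool(increments=[[[0,0,0],[-34.2,36.1,0],0.8],[[0,0,0],[-34.2,36.1,0],0.8],[[0,0,0],[-34.2,36.1,0],0.8],[[0,0,0],[-34.2,36.1,0],0.8],[[0,0,0],[-34.2,36.1,0],0.8],[[0,0,0],[-34.2,36.1,0],0.8],[[0,0,0],[-34.2,36.1,0],0.8],[[0,0,0],[-34.2,36.1,0],0.8],[[0,0,0],[-34.2,36.1,0],0.8],[[0,0,0],[-34.2,36.1,0],0.8],[[0,0,0],[-34.2,36.1,0],0.8],[[0,0,0],[-34.2,36.1,0],0.8],[[0,0,0],[-34.2,36.1,0],0.8],[[0,0,0],[-34.2,36.1,0],0.8]])

```text
time_s: 1.9
ee_pos: [0.5039, -0.0859, 0.194]
eef_rot: [-3.141, 0.0, 1.265]
force: [-0.3, 0.5, 1.0]
grip_width: 0.0751
```

Call:
drive_tool(increments=[[[0,0,10.3],[0,0,0],0.8],[[0,0,10.3],[0,0,0],0.8],[[0,0,10.3],[0,0,0],0.8],[[0,0,10.3],[0,0,0],0.8],[[0,0,10.3],[0,0,0],0.8],[[0,0,10.3],[0,0,0],0.8],[[0,0,10.3],[0,0,0],0.8],[[0,0,10.3],[0,0,0],0.8],[[0,0,10.3],[0,0,0],0.8],[[0,0,10.3],[0,0,0],0.8],[[0,0,10.3],[0,0,0],0.8],[[0,0,10.3],[0,0,0],0.8],[[0,0,10.3],[0,0,0],0.8],[[0,0,10.3],[0,0,0],0.8],[[0,0,10.3],[0,0,0],0.8],[[0,0,9.7],[0,0,0],0.8],[[0,0,0],[0,0,0],0.8]])

```text
time_s: 4.03
ee_pos: [0.5033, -0.0842, 0.194]
eef_rot: [3.141, 0.0, -1.6]
force: [-0.6, -0.0, 0.3]
grip_width: 0.0754
```

Run:
```python
from h import *
o=ctrl.get_obs();print(o['time_s'],o['ee_pos'],o['eef_rot'],o['qpos'],o['force'])
C=cam('wrist');np.savez('w1.npz',K=C[0],R=C[1],t=C[2])
i=ctrl.camera('wrist')[:,:,::-1];cv2.imwrite('pics/w1.png',i)
```

```text
4.025 [ 0.50329793 -0.08422715  0.19399486] [ 3.14124869e+00  7.75281574e-05 -1.59976320e+00] [-2.37601067e-01  2.11772785e-01  1.63191040e+00  4.77948233e-06
  1.29826203e+00  1.36216084e+00] [-0.63028595 -0.01808251  0.25584504]
```

View pics/w1.png

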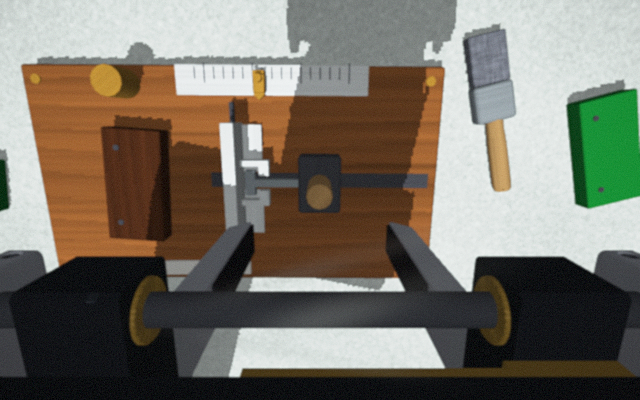

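Run:
```python
import cv2
i=cv2.imread('pics/w1.png')
cv2.imwrite('pics/w1c.png',cv2.resize(i[60:220,200:360],None,fx=3.75,fy=3.75,interpolation=cv2.INTER_CUBIC))
```

```text
(no output)
```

View pics/w1c.png

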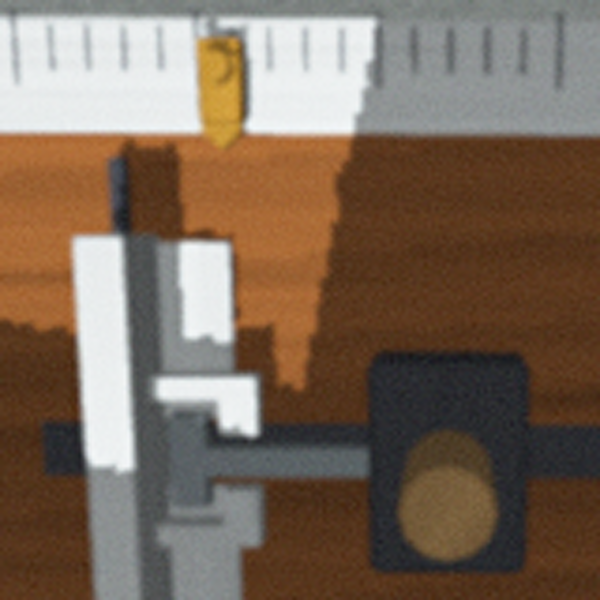

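```bash
cat >> h.py <<'E'
YAW=-0.030
def bed(P,c=np.array([.505,.003])):
    P=np.atleast_2d(P)[:,:2]-c
    s,k=np.sin(YAW),np.cos(YAW)
    return np.c_[P@[k,s],P@[-s,k]]*1000
E
python3 - <<'E'
from h import *
d=np.load('w1.npz');C=(d['K'],d['R'],d['t'])
f=lambda l:np.array([[200+a/3.75,60+b/3.75] for a,b in l])-0.37
def s(n,uv,z):
    p=ray('wrist',uv,z,C);print(n,z,p.round(4)[:,:2].tolist(),bed(p).round(1).tolist())
s('bedcorner',[(22,65),(443,68),(433,277),(60,270)],.02)
s('rule',[(176,97),(368,97)],.02)
s('marker',f([(222,148)]),.02);s('marker',f([(222,142)]),.036)
s('fence front top',f([(73,237),(95,600)]),.064)
for z in (.03,.04,.05):s('pointer',f([(110,160),(111,230)]),z)
s('knobtop',f([(448,513)]),.102)
s('slot',f([(45,448),(590,452)]),.02)
s('board',[(103,127),(167,130),(170,240),(109,237)],.042)
E
```

```text
bedcorner 0.02 [[0.6311, 0.2183], [0.6156, -0.2154], [0.38, -0.2168], [0.4022, 0.2272]] [[119.5, 219.0], [117.1, -215.0], [-118.4, -223.4], [-109.5, 221.0]]
rule 0.02 [[0.595, 0.0639], [0.5891, -0.1381]] [[88.1, 63.6], [88.3, -138.5]]
marker 0.02 [[0.5903, -0.023]] [[86.1, -23.5]]
marker 0.036 [[0.591, -0.0259]] [[86.8, -26.3]]
fence front top 0.064 [[0.5675, 0.0083], [0.4723, 0.0118]] [[62.3, 7.2], [-33.0, 7.8]]
pointer 0.03 [[0.5875, 0.0061], [0.5688, 0.0076]] [[82.4, 5.6], [63.7, 6.5]]
pointer 0.04 [[0.587, 0.0035], [0.5689, 0.0049]] [[81.9, 3.0], [63.8, 3.8]]
pointer 0.05 [[0.5865, 0.0009], [0.5689, 0.0023]] [[81.5, 0.4], [63.9, 1.2]]
knobtop 0.102 [[0.5025, -0.0841]] [[0.2, -87.1]]
slot 0.02 [[0.5064, 0.0356], [0.5005, -0.1262]] [[0.4, 32.6], [-0.7, -129.2]]
board 0.042 [[0.5666, 0.1322], [0.5618, 0.0681], [0.4441, 0.0808], [0.4495, 0.1468]] [[57.7, 131.0], [54.8, 66.8], [-63.2, 75.9], [-59.8, 142.1]]
```

The wrist view shows the knob top at (319,197), the marker tip at (259,99), and the fence front edge at (219,123), about 33 mm past the marker. The dark oak board at (137,184) is clearly the right one. Next I descend on the knob and grip it.

Call:
drive_tool(increments=[[[0,0,0],[0,0.7,30],0.8],[[0,0,0],[0,0,30],0.8],[[0,0,0],[0,0,30],0.8],[[0,0,0],[0,0,25],0.8],[[0,0,0],[0,0,0],0.8],[[0,0,0],[0,0,0],0.2],[[0,0,0],[0,0,0],0.0],[[0,0,0],[0,0,0],0.0],[[0,0,0],[0,0,0],0.0],[[0,0,0],[0,0,0],0.0],[[0,0,0],[0,0,0],0.0]], squeeze=45)

```text
time_s: 5.45
ee_pos: [0.5027, -0.0838, 0.0792]
eef_rot: [3.142, 0.001, -1.601]
force: [0.5, 4.3, 0.7]
grip_width: 0.0225
```

Call:
drive_tool(increments=[[[0,0,0],[4,0,0],0.0],[[0,0,0],[6,0,0],0.0],[[0,0,0],[6,0,0],0.0],[[0,0,0],[6,0,0],0.0],[[0,0,0],[6,0,0],0.0],[[0,0,0],[6,0,0],0.0],[[0,0,0],[6,0,0],0.0],[[0,0,0],[6,0,0],0.0],[[0,0,0],[6,0,0],0.0],[[0,0,0],[5,0,0],0.0],[[0,0,0],[3,0,0],0.0],[[0,0,0],[0,0,0],0.0]])

```text
time_s: 6.95
ee_pos: [0.5006, -0.1424, 0.0791]
eef_rot: [3.14, 0.003, -1.601]
force: [-2.3, 14.4, 4.4]
grip_width: 0.0227
```

```bash
cat > snap.py <<'E'
from h import *
import sys
n=sys.argv[1]
o=ctrl.get_obs();print(o['time_s'],o['ee_pos'].round(4),o['eef_rot'].round(4),o['force'].round(1),bed(o['ee_pos']).round(2))
C=cam('wrist');np.savez(n+'.npz',K=C[0],R=C[1],t=C[2])
i=ctrl.camera('wrist')[:,:,::-1];cv2.imwrite(f'pics/{n}.png',i)
E
python3 snap.py w2
```

```text
6.95 [ 0.5006 -0.1424  0.0791] [ 3.1404  0.0032 -1.6006] [-2.3 14.4  4.4] [[   0.  -145.5]]
```

View pics/w2.png

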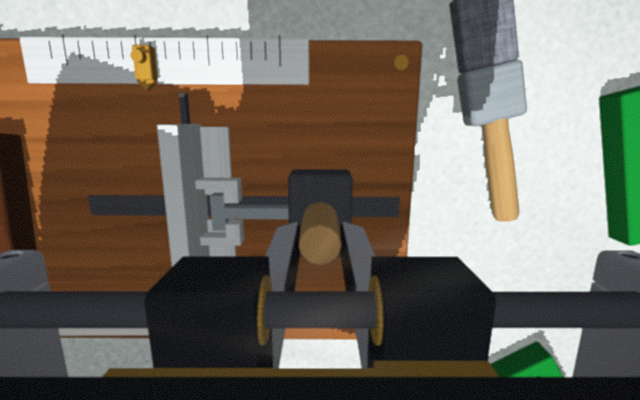

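```bash
cat > crop.py <<'E'
import cv2,sys
n,x0,y0,w,h,k=sys.argv[1],*map(int,sys.argv[2:7])
i=cv2.imread(f'pics/{n}.png')
cv2.imwrite(f'pics/{n}_c{x0}.png',cv2.resize(i[y0:y0+h,x0:x0+w],None,fx=k,fy=k,interpolation=cv2.INTER_CUBIC))
E
python3 crop.py w2 110 30 160 120 5
```

```text
(no output)
```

View pics/w2_c110.png

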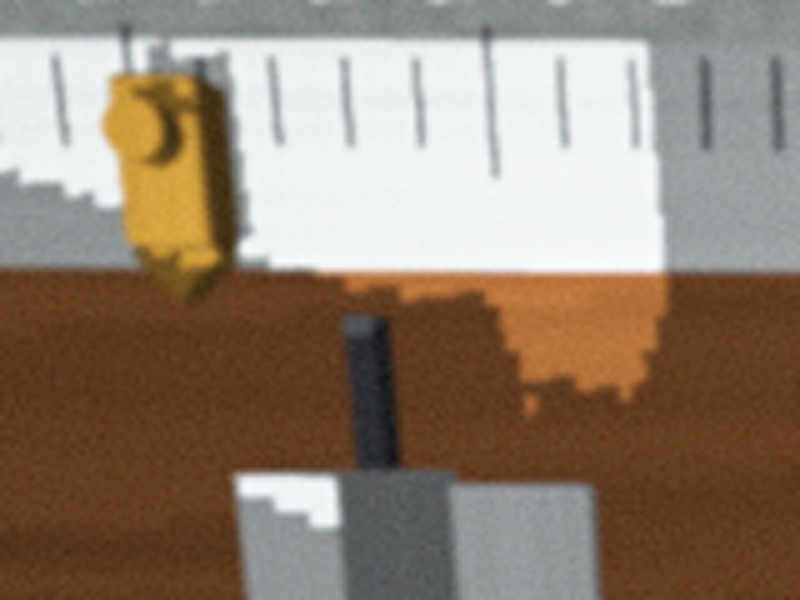

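Run:
```python
from h import *
d=np.load('w2.npz');C=(d['K'],d['R'],d['t'])
f=lambda l:np.array([[110+a/5,30+b/5] for a,b in l])-0.4
def s(n,uv,z):
    p=ray('wrist',uv,z,C);print(n,z,p.round(4)[:,:2].tolist(),bed(p).round(1).tolist())
s('marker',f([(188,300)]),.02)
s('fence top front',f([(236,478),(250,600)]),.064)
for z in (.03,.036,.04):s('pointer',f([(345,320),(358,466)]),z)
s('ticks',f([(58,60),(272,60),(343,60),(415,60),(487,60)]),.021)
d=np.load('w1.npz');C=(d['K'],d['R'],d['t'])
f=lambda l:np.array([[200+a/3.75,60+b/3.75] for a,b in l])-0.37
s('ticks1',f([(14,30),(198,30),(378,40)]),.021)
# top view
f=lambda l:np.array([[205+a/3.6,135+b/3.6] for a,b in l])-0.36
p=ray('top',f([(450,106)]),.02);print(bed(p))
```

```text
marker 0.02 [[0.5902, -0.0212]] [[85.9, -21.7]]
fence top front 0.064 [[0.5654, -0.0457], [0.5507, -0.0453]] [[61.9, -46.9], [47.2, -47.0]]
pointer 0.03 [[0.586, -0.0475], [0.5663, -0.0468]] [[82.4, -48.1], [62.7, -48.0]]
pointer 0.036 [[0.5855, -0.05], [0.5663, -0.0493]] [[82.1, -50.5], [62.8, -50.4]]
pointer 0.04 [[0.5852, -0.0516], [0.5663, -0.0509]] [[81.8, -52.1], [62.9, -52.0]]
ticks 0.021 [[0.6223, -0.0085], [0.6214, -0.0382], [0.6211, -0.048], [0.6208, -0.058], [0.6205, -0.068]] [[117.6, -7.9], [117.6, -37.7], [117.6, -47.5], [117.6, -57.5], [117.5, -67.5]]
ticks1 0.021 [[0.623, 0.0316], [0.6215, -0.0188], [0.6175, -0.0681]] [[117.1, 32.2], [117.1, -18.3], [114.6, -67.7]]
[[ 89.74769215 -27.85030804]]
```

Drawn back: the fence front is now about 20 mm behind the marker. Next I bring it forward to just short of the marker, let go, and look from straight above the marker so that height makes no parallax.

Call:
drive_tool(increments=[[[0,0,0],[-4,0,0],0.0],[[0,0,0],[-5,0,0],0.0],[[0,0,0],[-5,0,0],0.0],[[0,0,0],[-4,0,0],0.0],[[0,0,0],[-3,0,0],0.0],[[0,0,0],[-2,0,0],0.0],[[0,0,0],[0,0,0],0.0],[[0,0,0],[0,0,0],0.0]])

```text
time_s: 8.0
ee_pos: [0.5014, -0.1234, 0.0793]
eef_rot: [3.142, -0.004, -1.601]
force: [-2.6, -16.1, -0.7]
grip_width: 0.023
```

Call:
drive_tool(increments=[[[0,0,0],[0,0,0],0.6],[[0,0,0],[0,0,0],0.6],[[0,0,0],[0,0,0],0.6],[[0,0,0],[0,0,0],0.6],[[0,0,0],[0,0,-20],0.6],[[0,0,0],[0,0,-25],0.6],[[0,0,0],[-25,0,-20],0.6],[[0,0,0],[-30,0,0],0.6],[[0,0,0],[-30,0,0],0.6],[[0,0,0],[-12,0,0],0.6],[[0,0,0],[0,0,0],0.6],[[0,0,0],[0,0,0],0.6]])

```text
time_s: 9.5
ee_pos: [0.5045, -0.025, 0.1441]
eef_rot: [3.142, -0.0, -1.601]
force: [-0.7, 0.5, 0.2]
grip_width: 0.0567
```

```bash
python3 snap.py w3
```

```text
9.5 [ 0.5045 -0.025   0.1441] [ 3.1416e+00 -1.0000e-04 -1.6014e+00] [-0.7  0.5  0.2] [[  0.37 -28.03]]
```

View pics/w3.png

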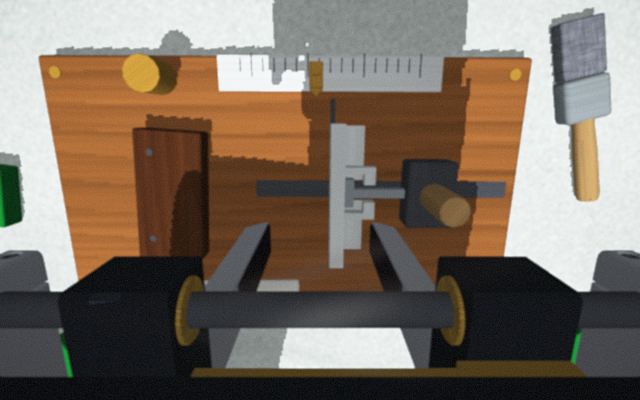

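```bash
python3 crop.py w3 290 45 80 60 10;python3 - <<'E'
import cv2
i=cv2.imread('pics/w3_c290.png');cv2.imwrite('pics/w3b.png',cv2.convertScaleAbs(i,alpha=1.8,beta=20))
E
```

```text
(no output)
```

View pics/w3b.png

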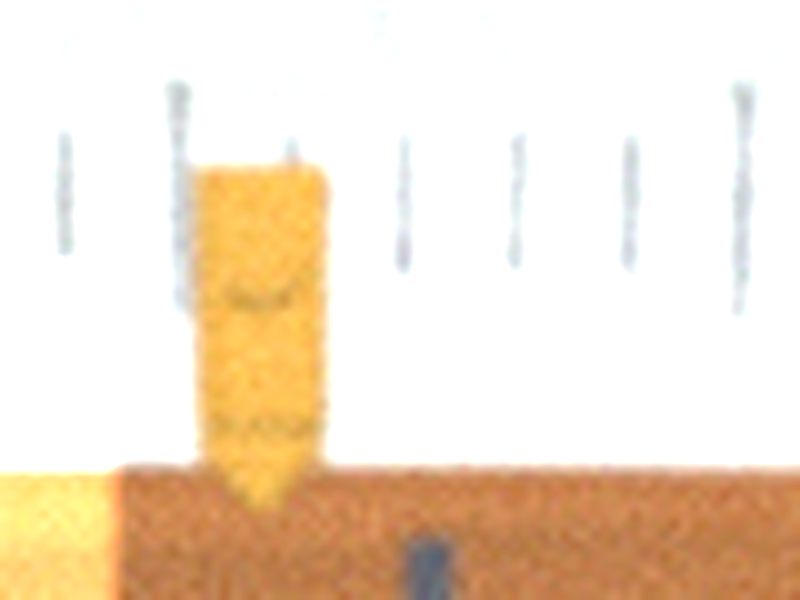

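```bash
cd .;python3 - <<'E'
import cv2
i=cv2.imread('pics/w3.png')[75:275,290:420];cv2.imwrite('pics/w3d.png',cv2.resize(cv2.convertScaleAbs(i,alpha=1.6,beta=20),None,fx=3,fy=3,interpolation=cv2.INTER_CUBIC))
E
```

```text
(no output)
```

View pics/w3d.png

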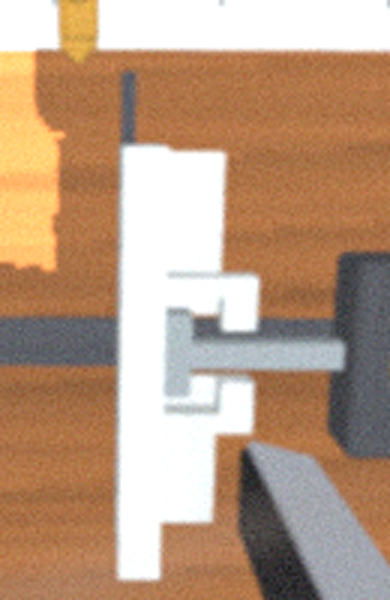

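Run:
```python
from h import *
d=np.load('w3.npz');C=(d['K'],d['R'],d['t'])
print('cam',bed(-C[1].T@C[2]))
def s(n,uv,z):
    p=ray('wrist',uv,z,C);print(n,z,bed(p).round(2).tolist())
for z in (.02,.028,.036):s('marker',[(315.75,95.7)],z)
s('fence top front',[(329.8,123.5),(328.8,267)],.064)
for z in (.028,.036):s('pointer',[(330,99.5),(330.5,120)],z)
s('bed top edge',[(40,56),(529,58)],.02)
s('rule edge',[(218,91.5),(442,94)],.02)
s('boardcorners',[(134,129),(209,132)],.042)
```

```text
cam [[ 66.87549492 -28.11248263]]
marker 0.02 [[86.02, -24.91]]
marker 0.028 [[85.53, -24.99]]
marker 0.036 [[85.05, -25.07]]
fence top front 0.064 [[62.12, -36.47], [-61.55, -36.38]]
pointer 0.028 [[82.29, -37.63], [64.57, -38.19]]
pointer 0.036 [[81.89, -37.38], [64.63, -37.93]]
bed top edge 0.02 [[119.79, 218.68], [117.96, -214.07]]
rule edge 0.02 [[89.71, 63.56], [87.44, -139.49]]
boardcorners 0.042 [[57.2, 131.87], [54.62, 67.34]]
```

Seen from above, the marker tip is at (316,96) and the fence front edge at (329.8,123), so the fence is about 11.5 mm behind the marker, with T-head to the fence side. I regrip and move most of the way forward.

Call:
drive_tool(increments=[[[0,0,0],[30,0,0],0.6],[[0,0,0],[35,0,0],0.6],[[0,0,0],[33.5,0,0],0.6],[[0,0,0],[0,0,0],0.6],[[0,0,0],[0,0,25],0.6],[[0,0,0],[0,0,25],0.6],[[0,0,0],[0,0,15],0.6],[[0,0,0],[0,0,0],0.6],[[0,0,0],[0,0,0],0.0],[[0,0,0],[0,0,0],0.0],[[0,0,0],[0,0,0],0.0],[[0,0,0],[0,0,0],0.0],[[0,0,0],[0,0,0],0.0]])

```text
time_s: 11.18
ee_pos: [0.5017, -0.1233, 0.0795]
eef_rot: [-3.141, -0.001, -1.601]
force: [-0.3, -4.8, 2.3]
grip_width: 0.0224
```

Call:
drive_tool(increments=[[[0,0,0],[-3,0,0],0.0],[[0,0,0],[-3,0,0],0.0],[[0,0,0],[-2,0,0],0.0],[[0,0,0],[-2,0,0],0.0],[[0,0,0],[0,0,0],0.0],[[0,0,0],[0,0,0],0.0]])

```text
time_s: 11.92
ee_pos: [0.502, -0.1147, 0.0795]
eef_rot: [-3.141, -0.003, -1.601]
force: [-0.5, -16.3, 0.5]
grip_width: 0.0229
```

```bash
python3 snap.py w4
```

```text
11.925 [ 0.502  -0.1147  0.0795] [-3.1407 -0.0032 -1.6011] [ -0.5 -16.3   0.5] [[   0.53 -117.69]]
```

Call:
drive_tool(increments=[[[0,0,0],[0,0,0],0.6],[[0,0,0],[0,0,0],0.6],[[0,0,0],[0,0,0],0.6],[[0,0,0],[0,0,0],0.6],[[0,0,0],[0,0,-20],0.6],[[0,0,0],[0,0,-25],0.6],[[0,0,0],[-25,0,-5],0.6],[[0,0,0],[-35,0,0],0.6],[[0,0,0],[-32,0,0],0.6],[[0,0,0],[0,0,0],0.6],[[0,0,0],[0,0,0],0.6]])

```text
time_s: 13.35
ee_pos: [0.5046, -0.0212, 0.1291]
eef_rot: [3.142, -0.0, -1.601]
force: [-0.1, -0.0, 0.4]
grip_width: 0.0562
```

```bash
python3 snap.py w5;python3 - <<'E'
import cv2
i=cv2.imread('pics/w5.png')[70:290,290:420];cv2.imwrite('pics/w5d.png',cv2.resize(cv2.convertScaleAbs(i,alpha=1.5,beta=20)[:130],None,fx=6,fy=4.6,interpolation=cv2.INTER_CUBIC))
E
```

```text
13.35 [ 0.5046 -0.0212  0.1291] [ 3.1416e+00 -1.0000e-04 -1.6007e+00] [-0.1 -0.   0.4] [[  0.32 -24.17]]
```

View pics/w5d.png

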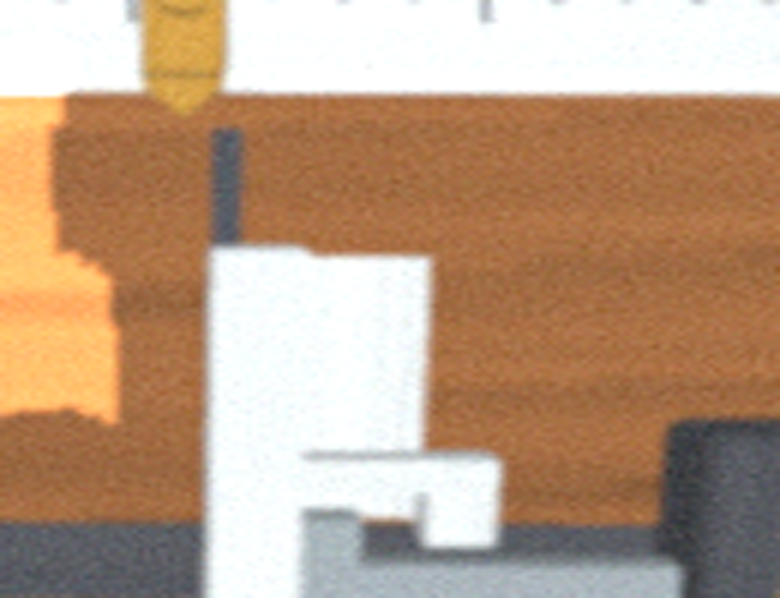

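View pics/w5.png

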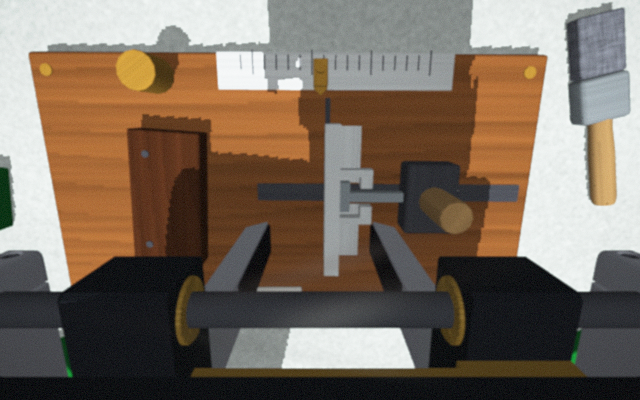

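Run:
```python
from h import *
d=np.load('w5.npz');C=(d['K'],d['R'],d['t'])
print('cam',bed(-C[1].T@C[2]))
def s(n,uv,z):
    p=ray('wrist',uv,z,C);print(n,z,bed(p).round(2).tolist())
for z in (.02,.036):s('marker',[(320.25,94.5)],z)
# sub-pixel edges: fence (bright->) and pointer on grey rows
g=cv2.cvtColor(cv2.imread('pics/w5.png'),cv2.COLOR_BGR2GRAY).astype(float)
def edge(r0,r1,c0,c1,sgn):
    out=[]
    for r in range(r0,r1,3):
        p=g[r:r+3,c0:c1].mean(0);d=np.diff(p)*sgn;k=d.argmax()
        w=d[max(k-1,0):k+2].clip(0);x=np.arange(max(k-1,0),max(k-1,0)+len(w))+.5
        out.append((c0+(w*x).sum()/w.sum(),r+1.))
    return out
E1=edge(128,180,315,333,1);print(np.round(E1,1).tolist())
s('fence',E1,.064)
E2=edge(100,120,315,333,-1);print(np.round(E2,1).tolist());
s('pointer',E2,.028);s('pointer',E2,.04)
# marker centroid at rows near the tip by colour
i=cv2.imread('pics/w5.png').astype(int);
hsv=cv2.cvtColor(i.astype(np.uint8),cv2.COLOR_BGR2HSV)
for r in range(80,98):
    print(r,[tuple(hsv[r,c]) for c in range(315,326,1)] if r in(92,94) else '',end='')
    row=i[r,308:332];m=(row[:,2]-row[:,0]);print(r,m.tolist())
```

```text
cam [[ 66.84033704 -24.21227746]]
marker 0.02 [[86.09, -25.03]]
marker 0.036 [[85.07, -24.99]]
[[324.6, 129.0], [324.4, 132.0], [324.4, 135.0], [324.4, 138.0], [324.4, 141.0], [324.4, 144.0], [324.4, 147.0], [324.4, 150.0], [324.4, 153.0], [324.5, 156.0], [324.4, 159.0], [324.3, 162.0], [324.3, 165.0], [323.7, 168.0], [324.4, 171.0], [324.3, 174.0], [324.2, 177.0], [324.3, 180.0]]
fence 0.064 [[58.32, -28.17], [56.09, -28.09], [53.86, -28.04], [51.61, -28.06], [49.36, -28.1], [47.09, -28.09], [44.82, -28.1], [42.54, -28.14], [40.25, -28.14], [37.95, -28.17], [35.64, -28.11], [33.32, -28.07], [30.99, -28.09], [28.65, -27.65], [26.3, -28.13], [23.94, -28.06], [21.57, -28.06], [19.19, -28.09]]
[[324.9, 101.0], [324.8, 104.0], [324.6, 107.0], [324.8, 110.0], [324.7, 113.0], [325.4, 116.0], [324.6, 119.0]]
pointer 0.028 [[80.32, -28.91], [77.88, -28.83], [75.42, -28.68], [72.96, -28.9], [70.48, -28.81], [68.0, -29.42], [65.51, -28.78]]
pointer 0.04 [[79.77, -28.71], [77.42, -28.64], [75.07, -28.5], [72.71, -28.71], [70.33, -28.62], [67.95, -29.2], [65.56, -28.59]]
80 80 [-7, -5, -3, -5, -
[... 2126 characters left out ...]
 np.uint8(114)), (np.uint8(19), np.uint8(174), np.uint8(116)), (np.uint8(17), np.uint8(169), np.uint8(121)), (np.uint8(15), np.uint8(178), np.uint8(109)), (np.uint8(14), np.uint8(171), np.uint8(109)), (np.uint8(13), np.uint8(169), np.uint8(104)), (np.uint8(14), np.uint8(163), np.uint8(111))]94 [69, 74, 72, 72, 74, 73, 73, 71, 70, 73, 73, 80, 79, 80, 76, 73, 69, 71, 74, 69, 70, 71, 68, 69]
95 95 [70, 71, 70, 72, 72, 70, 67, 70, 72, 69, 70, 73, 76, 74, 73, 72, 72, 77, 72, 71, 68, 73, 69, 73]
96 96 [70, 70, 72, 71, 68, 69, 79, 66, 66, 70, 72, 66, 68, 68, 73, 74, 73, 61, 70, 66, 67, 70, 69, 74]
97 97 [71, 69, 73, 70, 65, 72, 68, 71, 67, 66, 71, 69, 73, 71, 69, 70, 70, 56, 52, 44, 46, 54, 59, 68]
```

The fence is about 3.2–3.8 mm behind the marker (fence top edge and pointer readings). I regrip and push the final bit, reading the TCP as I go.

Call:
drive_tool(increments=[[[0,0,0],[30,0,0],0.6],[[0,0,0],[35,0,0],0.6],[[0,0,0],[28.3,0,0],0.6],[[0,0,0],[0,0,0],0.6],[[0,0,0],[0,0,25],0.6],[[0,0,0],[0,0,25],0.6],[[0,0,0],[0,0,0],0.6],[[0,0,0],[0,0,0],0.6],[[0,0,0],[0,0,0],0.0],[[0,0,0],[0,0,0],0.0],[[0,0,0],[0,0,0],0.0],[[0,0,0],[0,0,0],0.0],[[0,0,0],[0,0,0],0.0]])

```text
time_s: 15.02
ee_pos: [0.5019, -0.1145, 0.0793]
eef_rot: [-3.141, -0.001, -1.601]
force: [-0.7, -6.3, 1.7]
grip_width: 0.0225
```

Call:
drive_tool(increments=[[[0,0,0],[-1.5,0,0],0.0],[[0,0,0],[-1.5,0,0],0.0],[[0,0,0],[-0.6,0,0],0.0],[[0,0,0],[0,0,0],0.0],[[0,0,0],[0,0,0],0.0]])

```text
time_s: 15.65
ee_pos: [0.502, -0.1124, 0.0794]
eef_rot: [-3.141, -0.003, -1.601]
force: [-1.0, -16.7, -0.3]
grip_width: 0.0229
```

```bash
python3 snap.py w6
```

```text
15.65 [ 0.502  -0.1124  0.0794] [-3.141  -0.0032 -1.6012] [ -1.  -16.7  -0.3] [[   0.42 -115.42]]
```

Call:
drive_tool(increments=[[[0,0,0],[-0.5,0,0],0.0],[[0,0,0],[-0.4,0,0],0.0],[[0,0,0],[0,0,0],0.0],[[0,0,0],[0,0,0],0.0]])

```text
time_s: 16.2
ee_pos: [0.502, -0.1115, 0.0794]
eef_rot: [-3.141, -0.003, -1.601]
force: [-1.6, -17.3, -0.9]
grip_width: 0.0228
```

Call:
drive_tool(increments=[[[0,0,0],[0,0,0],0.6],[[0,0,0],[0,0,0],0.6],[[0,0,0],[0,0,0],0.6],[[0,0,0],[0,0,0],0.6],[[0,0,0],[0,0,-20],0.6],[[0,0,0],[0,0,-25],0.6],[[0,0,0],[-25,0,-5],0.6],[[0,0,0],[-35,0,0],0.6],[[0,0,0],[-29,0,0],0.6],[[0,0,0],[0,0,0],0.6],[[0,0,0],[0,0,0],0.6]])

```text
time_s: 17.58
ee_pos: [0.5046, -0.021, 0.1291]
eef_rot: [3.142, -0.0, -1.601]
force: [-0.4, 0.4, -0.3]
grip_width: 0.0562
```

```bash
python3 snap.py w7;cat > meas.py <<'E'
from h import *
import sys
n=sys.argv[1]
i=cv2.imread(f'pics/{n}.png')[70:200,290:420];cv2.imwrite(f'pics/{n}d.png',cv2.resize(cv2.convertScaleAbs(i,alpha=1.5,beta=20),None,fx=6,fy=4.6,interpolation=cv2.INTER_CUBIC))
d=np.load(n+'.npz');C=(d['K'],d['R'],d['t'])
print('cam',bed(-C[1].T@C[2]))
g=cv2.cvtColor(cv2.imread(f'pics/{n}.png'),cv2.COLOR_BGR2GRAY).astype(float)
def edge(r0,r1,c0,c1,sgn):
    out=[]
    for r in range(r0,r1,3):
        p=g[r:r+3,c0:c1].mean(0);d=np.diff(p)*sgn;k=d.argmax()
        w=d[max(k-1,0):k+2].clip(0);x=np.arange(max(k-1,0),max(k-1,0)+len(w))+.5
        out.append((c0+(w*x).sum()/w.sum(),r+1.))
    return np.array(out)
for nm,e,zs in(('fence',edge(131,180,312,330,1),(.064,)),('pointer',edge(100,120,312,330,-1),(.028,.04))):
    print(nm,np.median(e[:,0]),[np.median(bed(ray('wrist',e,z,C))[:,1]).round(2) for z in zs])
e=edge(80,89,305,321,-1);e2=edge(80,89,318,335,1)
m=(e+e2)/2;print('marker body cols',e[:,0].round(1),e2[:,0].round(1),bed(ray('wrist',m,.036,C)).round(2).tolist())
E
python3 meas.py w7; python3 meas.py w5
```

```text
17.575 [ 0.5046 -0.021   0.1291] [ 3.1416e+00 -1.0000e-04 -1.6007e+00] [-0.4  0.4 -0.3] [[  0.34 -24.01]]
cam [[ 66.84201934 -24.07120513]]
fence 320.4616858237548 [np.float64(-24.97)]
pointer 321.4268292682927 [np.float64(-25.87), np.float64(-25.8)]
marker body cols [312.7 312.8 313.3] [327.6 327.5 327.3] [[95.56, -24.73], [93.24, -24.76], [90.92, -24.9]]
cam [[ 66.84033704 -24.21227746]]
fence 324.36290322580646 [np.float64(-28.09)]
pointer 324.75 [np.float64(-28.83), np.float64(-28.64)]
marker body cols [312.8 312.7 313.4] [327.6 327.4 326.7] [[95.56, -24.93], [93.24, -24.84], [90.92, -24.8]]
```

View pics/w7d.png

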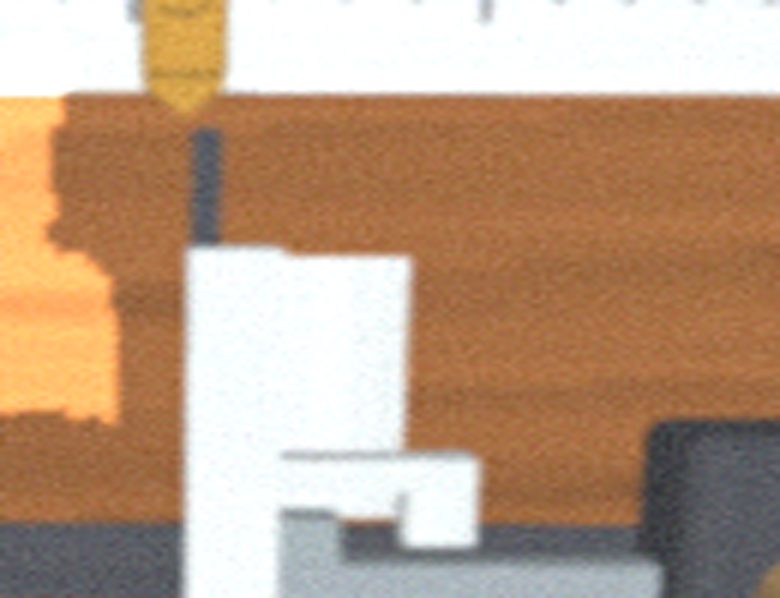

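Call:
drive_tool(increments=[[[0,0,0],[0,0,20],0.6],[[0,0,0],[0,0,18],0.6],[[0,0,0],[0,0,0],0.6],[[0,0,0],[0,0,0],0.6]])

```text
time_s: 18.12
ee_pos: [0.505, -0.0211, 0.0918]
eef_rot: [-3.141, -0.0, -1.601]
force: [0.9, 0.5, 0.6]
grip_width: 0.0567
```

```bash
python3 snap.py w8;python3 crop.py w8 280 60 80 90 6
```

```text
18.125 [ 0.505  -0.0211  0.0918] [-3.1408e+00 -1.0000e-04 -1.6014e+00] [0.9 0.5 0.6] [[  0.67 -24.06]]
```

View pics/w8_c280.png

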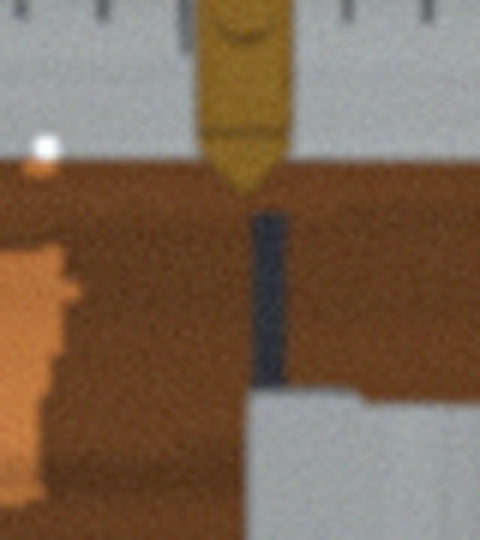

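Seen from close above, the marker tip is at column 320.4 and the fence face edge at 320.6, with the pointer edge about 0.5 mm behind, so the fence is on the mark. The T-head still bears forward. Now I close the gripper and go round behind the board's far edge.

Call:
drive_tool(increments=[[[0,0,0],[0,0,-25],0.6],[[0,0,0],[0,0,-15],0.3],[[0,0,0],[-28,1.7,0],0.0],[[0,0,0],[-42,0,0],0.0],[[0,0,0],[-42,0,0],0.0],[[0,0,0],[-42,0,0],0.0],[[0,0,0],[-42,0,0],0.0],[[0,0,0],[0,0,0],0.0],[[0,0,0],[0,0,0],0.0]], squeeze=20)

```text
time_s: 19.3
ee_pos: [0.5088, 0.1749, 0.1313]
eef_rot: [-3.141, -0.0, -1.601]
force: [-0.3, -0.9, -0.3]
grip_width: 0.0005
```

```bash
python3 snap.py w9
```

```text
19.3 [0.5088 0.1749 0.1313] [-3.1414e+00 -1.0000e-04 -1.6007e+00] [-0.3 -0.9 -0.3] [[ -1.34 171.97]]
```

View pics/w9.png

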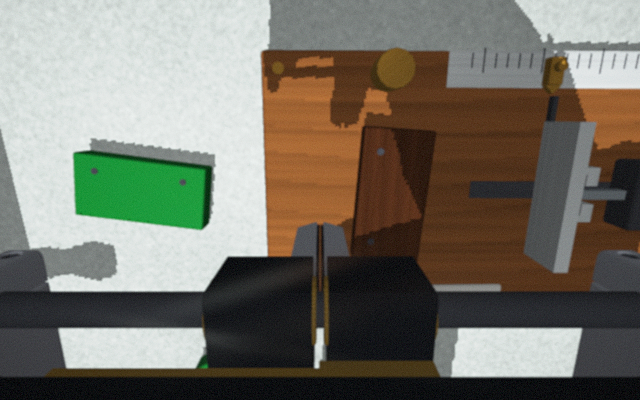

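Call:
drive_tool(increments=[[[0,0,0],[0,0,30],0.0],[[0,0,0],[0,0,30],0.0],[[0,0,0],[0,0,20],0.0],[[0,0,0],[0,0,6],0.0],[[0,0,0],[0,0,0],0.0],[[0,0,0],[8,0,0],0.0],[[0,0,0],[6,0,0],0.0],[[0,0,0],[4,0,0],0.0],[[0,0,0],[3,0,0],0.0],[[0,0,0],[3,0,0],0.0],[[0,0,0],[3,0,0],0.0],[[0,0,0],[3,0,0],0.0]])

```text
time_s: 20.85
ee_pos: [0.5079, 0.1452, 0.0451]
eef_rot: [3.142, -0.0, -1.601]
force: [0.4, -0.3, -0.4]
grip_width: 0.0004
```

```bash
python3 snap.py w10
```

```text
20.85 [0.5079 0.1452 0.0451] [ 3.1416 -0.     -1.6008] [ 0.4 -0.3 -0.4] [[ -1.4  142.26]]
```

View pics/w10.png

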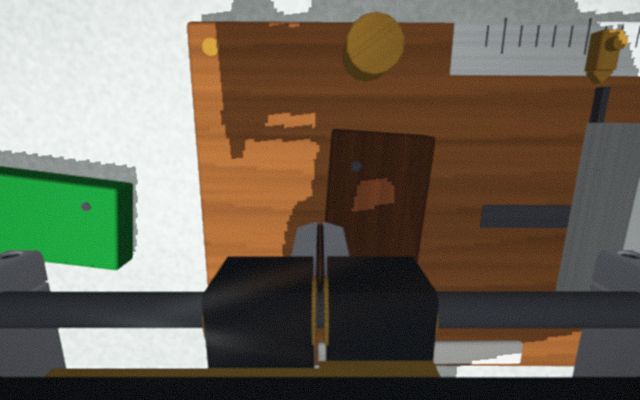

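Call:
drive_tool(increments=[[[0,0,0],[2,0,0],0.0],[[0,0,0],[3,0,0],0.0],[[0,0,0],[4,0,0],0.0],[[0,0,0],[4,0,0],0.0],[[0,0,0],[4,0,0],0.0],[[0,0,0],[4,0,0],0.0],[[0,0,0],[4,0,0],0.0],[[0,0,0],[4,0,0],0.0]])

```text
time_s: 21.9
ee_pos: [0.507, 0.1161, 0.0451]
eef_rot: [3.142, 0.0, -1.601]
force: [-0.1, 0.5, 0.5]
grip_width: 0.0007
```

```bash
python3 snap.py w11
```

```text
21.9 [0.507  0.1161 0.0451] [ 3.1416  0.     -1.6008] [-0.1  0.5  0.5] [[ -1.39 113.15]]
```

View pics/w11.png

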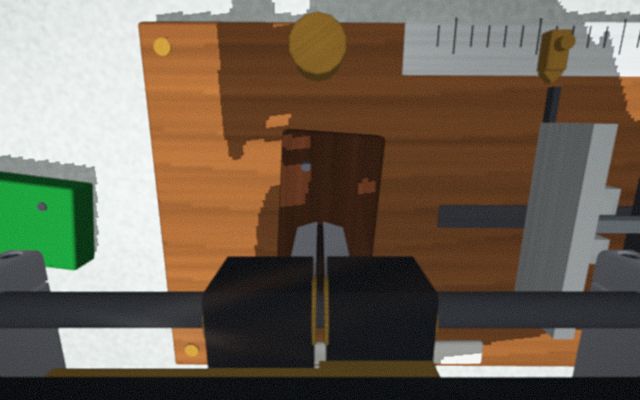

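```bash
python3 - <<'E'
from h import *
for n,q in (('w9',[(363,127),(435,131),(352,255),(418,262)]),('w10',[(331,129),(434,137),(325,222),(425,218)]),('w11',[(286,129),(384,137),(280,222),(375,222)])):
    d=np.load(n+'.npz');C=(d['K'],d['R'],d['t'])
    for z in (.042,.02): print(n,z,bed(ray('wrist',q,z,C)).round(1).tolist())
E
python3 - <<'E'
import sys;sys.path.insert(0,'.')
from h import *
for n in('side','top'): cv2.imwrite(f'pics/{n}11.png',ctrl.camera(n)[:,:,::-1])
i=cv2.imread('pics/side11.png');cv2.imwrite('pics/side11c.png',cv2.resize(i[150:335,210:400],None,fx=3.2,fy=3.2,interpolation=cv2.INTER_CUBIC))
E
```

```text
w9 0.042 [[57.5, 135.9], [54.2, 76.1], [-55.9, 142.4], [-62.7, 82.2]]
w9 0.02 [[56.9, 133.0], [53.4, 68.6], [-65.3, 140.1], [-72.7, 75.2]]
w10 0.042 [[58.6, 135.5], [54.1, 76.2], [2.9, 138.8], [5.4, 77.8]]
w10 0.02 [[57.9, 134.8], [52.9, 68.7], [-4.1, 138.4], [-1.3, 70.5]]
w11 0.042 [[58.7, 132.2], [54.1, 75.9], [2.9, 137.1], [2.9, 79.1]]
w11 0.02 [[57.9, 134.3], [52.9, 71.6], [-4.1, 139.9], [-4.1, 75.2]]
```

View pics/side11c.png

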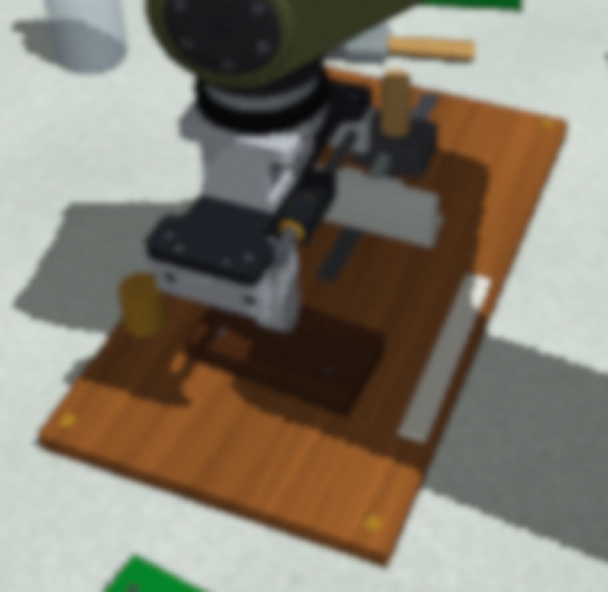

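Run:
```python
from h import *
o=ctrl.get_obs();p=o['ee_pos'];print(p,o['force'],o['qpos'])
for z in (.028,.045,.06,.08): print(z,((proj('side',[[p[0],p[1],z]])[0]-[210,150])*3.2).round(0))
for P in ([.5,.003,.02],): print(P)
```

```text
[0.50702734 0.11624903 0.04516351] [ 0.25229261 -1.04946096  0.47331122] [ 1.54967025e-01  4.11642278e-01  1.74889310e+00 -1.04119605e-05
  9.81054405e-01  1.75606452e+00]
0.028 [281. 352.]
0.045 [279. 335.]
0.06 [278. 320.]
0.08 [277. 299.]
[0.5, 0.003, 0.02]
```

View pics/top11.png

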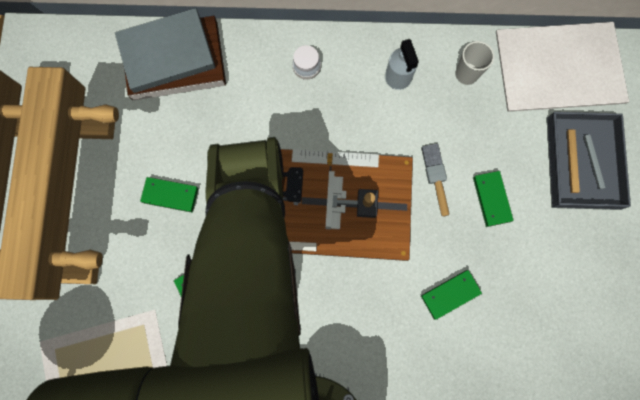

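The side view shows the fingertips at about z 0.05, above the board, and the board did not move. So the closed tips are higher than I assumed. I back off and feel downward for the bed beyond the board in small steps.

Call:
drive_tool(increments=[[[0,0,0],[-10,0,-5],0.0],[[0,0,0],[-20,0,0],0.0],[[0,0,0],[-20,0,0],0.0],[[0,0,0],[-9,0,0],0.0],[[0,0,0],[0,0,5],0.0],[[0,0,0],[0,0,2],0.0],[[0,0,0],[0,0,2],0.0],[[0,0,0],[0,0,2],0.0],[[0,0,0],[0,0,0],0.0]])

```text
time_s: 23.18
ee_pos: [0.5088, 0.1752, 0.039]
eef_rot: [3.141, -0.0, -1.601]
force: [-0.7, -0.6, -0.5]
grip_width: 0.0005
```

```bash
python3 - <<'E'
from h import *
o=ctrl.get_obs();p=o['ee_pos'];print(p,o['force'],bed(p))
for n in('side',): cv2.imwrite(f'pics/{n}12.png',ctrl.camera(n)[:,:,::-1])
i=cv2.imread('pics/side12.png');cv2.imwrite('pics/side12c.png',cv2.resize(i[190:310,230:350],None,fx=5,fy=5,interpolation=cv2.INTER_CUBIC))
for z in (p[2]-.017,p[2],p[2]+.01): print(z,((proj('side',[[p[0],p[1],z]])[0]-[230,190])*5).round(0))
E
python3 snap.py w12
```

```text
[0.5087637  0.17520312 0.03902077] [-0.68558263 -0.61298622 -0.53249603] [[ -1.40331008 172.23853099]]
0.022020774097826587 [280. 464.]
0.03902077409782659 [277. 437.]
0.04902077409782659 [276. 421.]
23.225 [0.5088 0.1752 0.0391] [ 3.1416 -0.     -1.6011] [-0.1 -0.  -0.1] [[ -1.35 172.28]]
```

View pics/side12c.png

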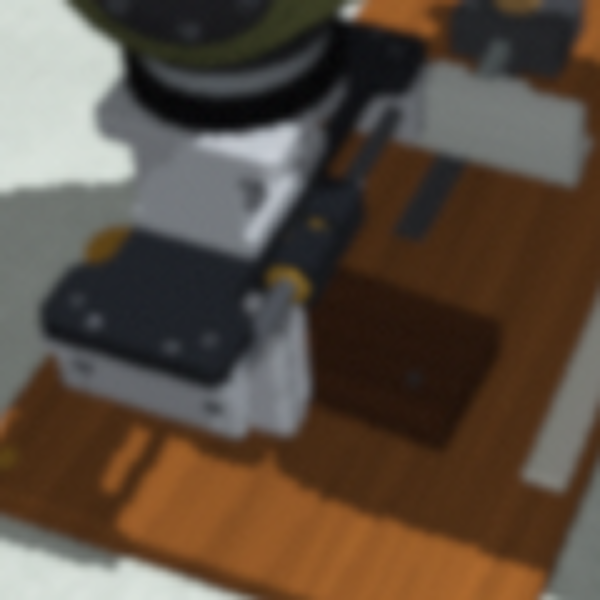

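View pics/w12.png

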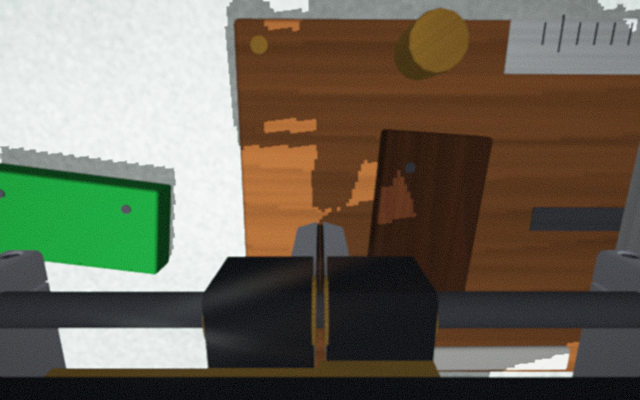

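Call:
drive_tool(increments=[[[0,0,0],[0,0,1],0.0],[[0,0,0],[0,0,1],0.0],[[0,0,0],[0,0,0.7],0.0],[[0,0,0],[0,0,0],0.0]])

```text
time_s: 23.78
ee_pos: [0.5088, 0.1754, 0.0364]
eef_rot: [3.141, -0.0, -1.601]
force: [0.1, 0.6, -0.4]
grip_width: 0.0005
```

Call:
drive_tool(increments=[[[0,0,0],[0,0,1],0.0],[[0,0,0],[0,0,1],0.0],[[0,0,0],[0,0,0],0.0]])

```text
time_s: 24.15
ee_pos: [0.5087, 0.1754, 0.0343]
eef_rot: [3.141, -0.0, -1.601]
force: [0.4, -0.1, 0.3]
grip_width: 0.0004
```

Call:
drive_tool(increments=[[[0,0,0],[0,0,1],0.0],[[0,0,0],[0,0,1],0.0],[[0,0,0],[0,0,1],0.0],[[0,0,0],[0,0,0],0.0]])

```text
time_s: 24.65
ee_pos: [0.5088, 0.1754, 0.0314]
eef_rot: [3.141, -0.0, -1.601]
force: [-0.0, 0.5, 0.2]
grip_width: 0.0007
```

Call:
drive_tool(increments=[[[0,0,0],[0,0,1],0.0],[[0,0,0],[0,0,1],0.0],[[0,0,0],[0,0,1],0.0],[[0,0,0],[0,0,0],0.0]])

```text
time_s: 25.15
ee_pos: [0.5087, 0.1754, 0.0283]
eef_rot: [3.141, -0.0, -1.601]
force: [0.0, -0.6, -0.6]
grip_width: 0.0007
```

Run:
```python
from h import *
o=ctrl.get_obs();p=o['ee_pos'];print(p,o['force'],bed(p))
for n in('side',): cv2.imwrite(f'pics/{n}13.png',ctrl.camera(n)[:,:,::-1])
i=cv2.imread('pics/side13.png');cv2.imwrite('pics/side13c.png',cv2.resize(i[190:310,230:350],None,fx=5,fy=5,interpolation=cv2.INTER_CUBIC))
for z in (.02,p[2],p[2]+.01): print(z,((proj('side',[[p[0],p[1]+.012,z]])[0]-[230,190])*5).round(0))
```

```text
[0.5087211  0.17538916 0.02834313] [ 0.02782271 -0.60767351 -0.60173529] [[ -1.45146962 172.42320697]]
0.02 [269. 490.]
0.028343127343641826 [267. 477.]
0.03834312734364183 [265. 462.]
```

View pics/side13c.png

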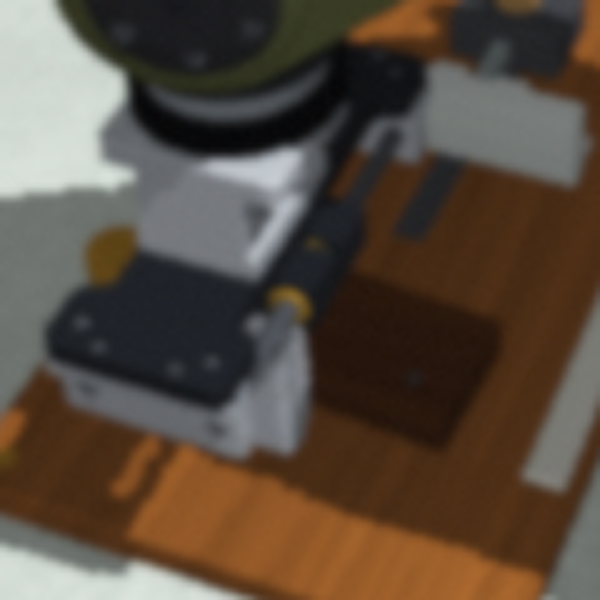

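Call:
drive_tool(increments=[[[0,0,0],[0,0,1],0.0],[[0,0,0],[0,0,1],0.0],[[0,0,0],[0,0,1],0.0],[[0,0,0],[0,0,0],0.0]])

```text
time_s: 25.7
ee_pos: [0.5087, 0.1754, 0.0253]
eef_rot: [3.141, -0.0, -1.601]
force: [-0.6, 0.2, 1.0]
grip_width: 0.0004
```

```bash
python3 snap.py w14; python3 crop.py w14 270 180 100 75 8
```

```text
25.7 [0.5087 0.1754 0.0253] [ 3.1414 -0.     -1.6009] [-0.6  0.2  1. ] [[ -1.44 172.42]]
```

View pics/w14_c270.png

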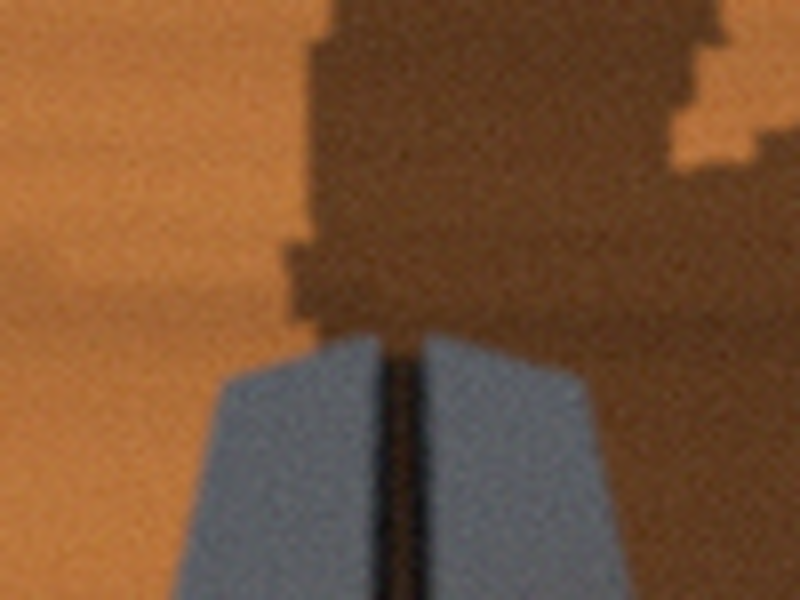

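Call:
drive_tool(increments=[[[0,0,0],[0,0,0.7],0.0],[[0,0,0],[0,0,0.7],0.0],[[0,0,0],[0,0,0.6],0.0],[[0,0,0],[0,0,0],0.0]])

```text
time_s: 26.25
ee_pos: [0.5087, 0.1754, 0.0234]
eef_rot: [3.141, -0.0, -1.601]
force: [0.2, -0.1, -0.4]
grip_width: 0.0002
```

Run:
```python
from h import *
o=ctrl.get_obs();p=o['ee_pos'];print(p,o['force'],o['moment'])
i=ctrl.camera('top')[:,:,::-1];cv2.imwrite('pics/top14.png',i)
from scipy.spatial.transform import Rotation as Ro
K,R,t=cam('wrist')
T=Ro.from_euler('xyz',o['eef_rot']).as_matrix();print('cam in tool',T.T@(-R.T@t-o['ee_pos']))
# tip hypotheses in wrist image
for z in (.017,.0,-.01):
    for dx,dy in((.0125,-.008),(0.001,-.008)):
        P=o['ee_pos']+T@np.array([dx,dy,z]);print(z,dx,proj('wrist',[P]).round(1))
```

```text
[0.50874709 0.17538935 0.02338244] [ 0.24902694 -0.12353722 -0.38428318] [-0.02113836  0.19489885  0.00112569]
cam in tool [ 7.78254559e-05 -6.65249967e-02 -1.91233314e-01]
0.017 0.0125 [[338.5 210.1]]
0.017 0.001 [[320.8 210.1]]
0.0 0.0125 [[340.1 217.7]]
0.0 0.001 [[320.9 217.7]]
-0.01 0.0125 [[341.2 222.9]]
-0.01 0.001 [[321.  222.9]]
```

Call:
drive_tool(increments=[[[0,0,0],[0,0,1],0.0],[[0,0,0],[0,0,1],0.0],[[0,0,0],[0,0,1],0.0],[[0,0,0],[0,0,1],0.0],[[0,0,0],[0,0,0],0.0]])

```text
time_s: 26.92
ee_pos: [0.5088, 0.1754, 0.0194]
eef_rot: [3.142, -0.0, -1.601]
force: [-0.3, -0.9, 0.3]
grip_width: 0.0006
```

Call:
drive_tool(increments=[[[0,0,0],[0,0,0.7],0.0],[[0,0,0],[0,0,0.7],0.0],[[0,0,0],[0,0,0.6],0.0],[[0,0,0],[0,0,0],0.0]])

```text
time_s: 27.42
ee_pos: [0.5088, 0.1754, 0.0174]
eef_rot: [3.141, -0.0, -1.601]
force: [-0.7, -0.3, 0.6]
grip_width: 0.0002
```

Run:
```python
from h import *
o=ctrl.get_obs();p=o['ee_pos'];print(p,o['force'],o['moment'])
cv2.imwrite('pics/side15.png',ctrl.camera('side')[:,:,::-1]);i=cv2.imread('pics/side15.png');cv2.imwrite('pics/side15c.png',cv2.resize(i[190:310,230:350],None,fx=5,fy=5,interpolation=cv2.INTER_CUBIC))
```

```text
[0.50875381 0.17538475 0.01736913] [-0.65980411 -0.28941629  0.64245321] [ 0.01757594  0.1912972  -0.00559234]
```

View pics/side15c.png

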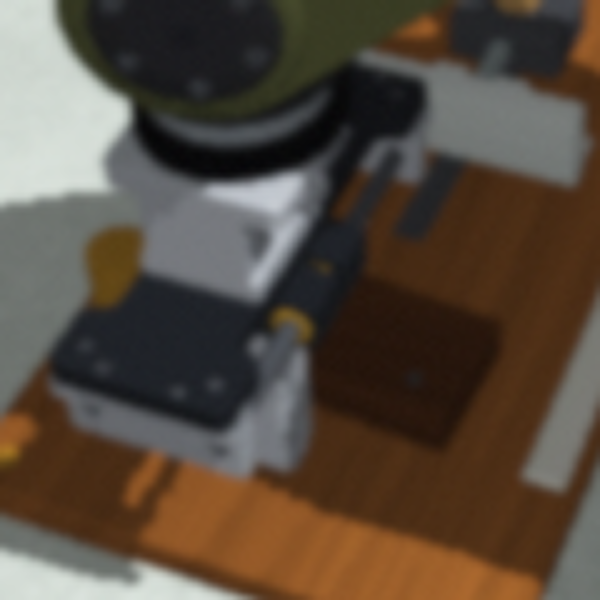

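Call:
drive_tool(increments=[[[0,0,0],[0,0,1],0.0],[[0,0,0],[0,0,1],0.0],[[0,0,0],[0,0,1],0.0],[[0,0,0],[0,0,1],0.0],[[0,0,0],[0,0,0],0.0]])

```text
time_s: 28.1
ee_pos: [0.5088, 0.1754, 0.0134]
eef_rot: [3.141, -0.0, -1.601]
force: [-0.3, -0.4, -1.1]
grip_width: 0.0006
```

Call:
drive_tool(increments=[[[0,0,0],[0,0,0.7],0.0],[[0,0,0],[0,0,0.7],0.0],[[0,0,0],[0,0,0.6],0.0],[[0,0,0],[0,0,0],0.0]])

```text
time_s: 28.6
ee_pos: [0.5088, 0.1754, 0.0114]
eef_rot: [3.142, -0.0, -1.601]
force: [-0.7, 0.8, 0.2]
grip_width: 0.0006
```

```bash
python3 snap.py w16; python3 crop.py w16 230 100 200 150 4;python3 - <<'E'
import cv2
from h import *
cv2.imwrite('pics/side16.png',ctrl.camera('side')[:,:,::-1]);i=cv2.imread('pics/side16.png');cv2.imwrite('pics/side16c.png',cv2.resize(i[240:310,250:330],None,fx=8,fy=8,interpolation=cv2.INTER_CUBIC))
p=ctrl.get_obs()['ee_pos']
for z in (.02,.03,.04): print(z,((proj('side',[[p[0],p[1]+.012,z]])[0]-[250,240])*8).round(0))
E
```

```text
28.6 [0.5088 0.1754 0.0114] [ 3.1415 -0.     -1.6008] [-0.7  0.8  0.2] [[ -1.4  172.42]]
0.02 [270. 384.]
0.03 [267. 360.]
0.04 [264. 334.]
```

View pics/w16_c230.png

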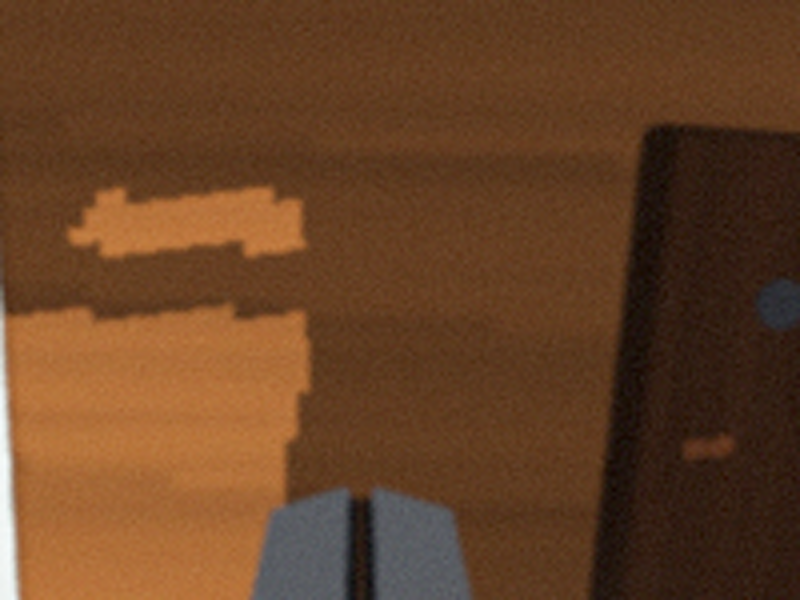

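View pics/side16c.png

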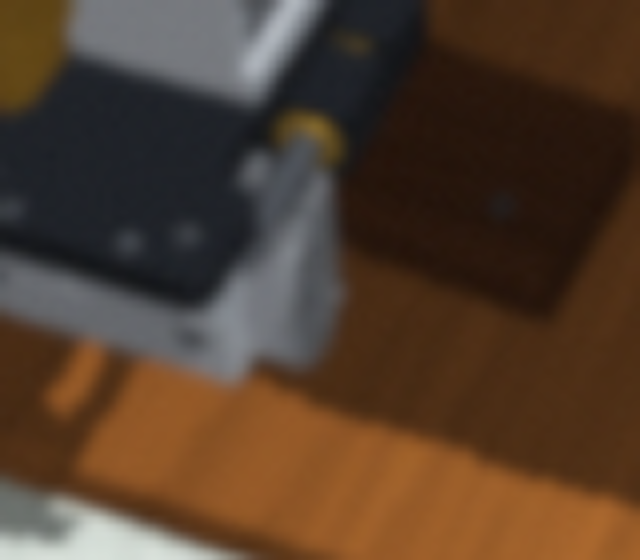

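Call:
drive_tool(increments=[[[0,0,0],[8,0,1],0.0],[[0,0,0],[6,0,0],0.0],[[0,0,0],[4,0,0],0.0],[[0,0,0],[3,0,0],0.0],[[0,0,0],[3,0,0],0.0],[[0,0,0],[3,0,0],0.0],[[0,0,0],[3,0,0],0.0],[[0,0,0],[3,0,0],0.0],[[0,0,0],[3,0,0],0.0]])

```text
time_s: 29.82
ee_pos: [0.5077, 0.1392, 0.0105]
eef_rot: [-3.142, 0.0, -1.601]
force: [0.8, 1.6, 0.6]
grip_width: 0.0012
```

```bash
python3 snap.py w17
```

```text
29.825 [0.5077 0.1392 0.0105] [-3.1415  0.     -1.6008] [0.8 1.6 0.6] [[ -1.37 136.26]]
```

View pics/w17.png

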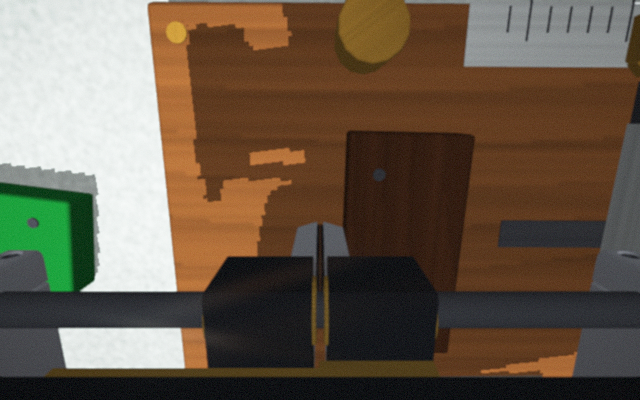

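The finger is now behind the board's far edge at (345,240), pushing with about 1.6 N, and the board is squaring up. I carry on steadily.

Call:
drive_tool(increments=[[[0,0,0],[4,0,0],0.0],[[0,0,0],[5,0,0],0.0],[[0,0,0],[5,0,0],0.0],[[0,0,0],[5,0,0],0.0],[[0,0,0],[5,0,0],0.0],[[0,0,0],[5,0,0],0.0],[[0,0,0],[5,0,0],0.0],[[0,0,0],[5,0,0],0.0],[[0,0,0],[5,0,0],0.0],[[0,0,0],[5,0,0],0.0]])

```text
time_s: 31.12
ee_pos: [0.5062, 0.0901, 0.0105]
eef_rot: [3.142, -0.0, -1.601]
force: [-0.2, 2.5, 1.8]
grip_width: 0.0005
```

```bash
python3 snap.py w18
```

```text
31.125 [0.5062 0.0901 0.0105] [ 3.1416 -0.     -1.6008] [-0.2  2.5  1.8] [[-1.4 87.1]]
```

View pics/w18.png

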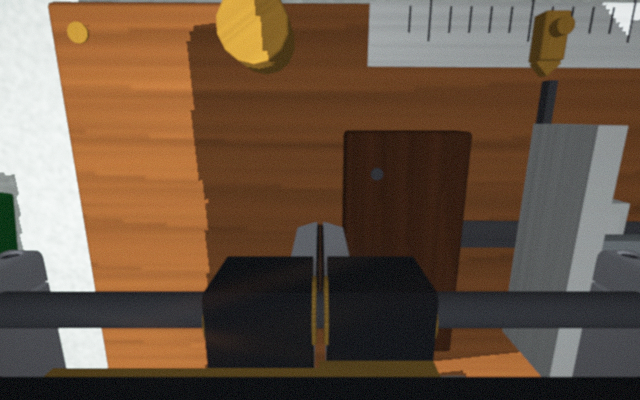

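Call:
drive_tool(increments=[[[0,0,0],[5,0,0],0.0],[[0,0,0],[5,0,0],0.0],[[0,0,0],[5,0,0],0.0],[[0,0,0],[5,0,0],0.0],[[0,0,0],[5,0,0],0.0],[[0,0,0],[4,0,0],0.0],[[0,0,0],[2,0,0],0.0],[[0,0,0],[1,0,0],0.0]])

```text
time_s: 32.17
ee_pos: [0.5053, 0.0584, 0.0104]
eef_rot: [3.142, 0.0, -1.601]
force: [-0.0, 2.1, 0.6]
grip_width: 0.0006
```

Call:
drive_tool(increments=[[[0,0,0],[1,0,0],0.0],[[0,0,0],[0.7,0,0],0.0],[[0,0,0],[0.7,0,0],0.0]])

```text
time_s: 32.55
ee_pos: [0.5052, 0.056, 0.0105]
eef_rot: [-3.142, 0.0, -1.601]
force: [0.6, 2.2, 0.4]
grip_width: 0.0005
```

Call:
drive_tool(increments=[[[0,0,0],[0.7,0,0],0.0],[[0,0,0],[0.7,0,0],0.0],[[0,0,0],[0.7,0,0],0.0]])

```text
time_s: 32.92
ee_pos: [0.5051, 0.0539, 0.0104]
eef_rot: [3.142, -0.0, -1.601]
force: [1.2, 1.7, -0.4]
grip_width: 0.0006
```

```bash
python3 snap.py w19; python3 crop.py w19 300 20 220 160 3
```

```text
32.925 [0.5051 0.0539 0.0104] [ 3.1416 -0.     -1.6008] [ 1.2  1.7 -0.4] [[-1.4  50.88]]
```

View pics/w19_c300.png

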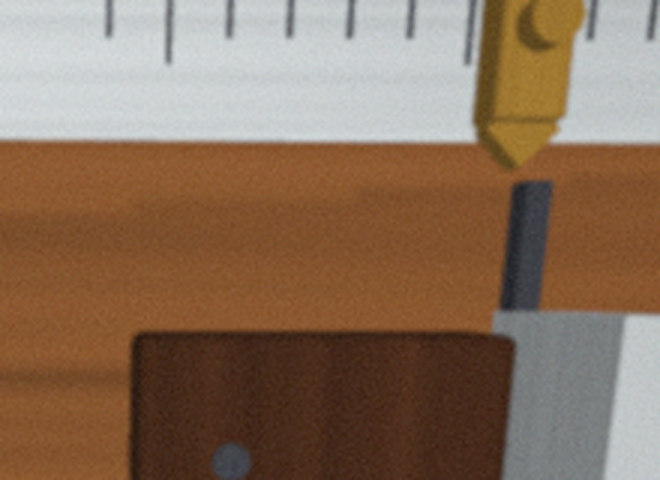

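Call:
drive_tool(increments=[[[0,0,0],[0.5,0,0],0.0],[[0,0,0],[0.5,0,0],0.0],[[0,0,0],[0.5,0,0],0.0]])

```text
time_s: 33.35
ee_pos: [0.5051, 0.0524, 0.0104]
eef_rot: [3.142, -0.0, -1.601]
force: [1.0, 1.1, -0.1]
grip_width: 0.0002
```

Call:
drive_tool(increments=[[[0,0,0],[0.5,0,0],0.0],[[0,0,0],[0.3,0,0],0.0],[[0,0,0],[0.3,0,0],0.0]])

```text
time_s: 33.72
ee_pos: [0.5051, 0.0513, 0.0104]
eef_rot: [-3.142, -0.0, -1.601]
force: [0.2, 2.5, -0.5]
grip_width: 0.0002
```

Call:
drive_tool(increments=[[[0,0,0],[0.3,0,0],0.0],[[0,0,0],[0.3,0,0],0.0],[[0,0,0],[0.2,0,0],0.0]])

```text
time_s: 34.1
ee_pos: [0.5052, 0.0507, 0.0105]
eef_rot: [-3.141, 0.0, -1.601]
force: [1.8, 6.0, -0.7]
grip_width: 0.0004
```

Call:
drive_tool(increments=[[[0,0,0],[0.3,0,0],0.0],[[0,0,0],[0.2,0,0],0.0]])

```text
time_s: 34.35
ee_pos: [0.5052, 0.0507, 0.0105]
eef_rot: [-3.141, 0.001, -1.601]
force: [2.5, 8.7, -1.0]
grip_width: 0.0006
```

Call:
drive_tool(increments=[[[0,0,0],[0,0,0],0.0],[[0,0,0],[0,0,0],0.0],[[0,0,0],[0,0,0],0.0]])

```text
time_s: 34.72
ee_pos: [0.5052, 0.0507, 0.0105]
eef_rot: [-3.141, 0.001, -1.601]
force: [1.8, 8.5, -1.1]
grip_width: 0.0004
```

```bash
python3 snap.py w20; python3 crop.py w20 300 20 200 150 4
```

```text
34.725 [0.5052 0.0507 0.0105] [-3.1411e+00  9.0000e-04 -1.6008e+00] [ 1.8  8.5 -1.1] [[-1.24 47.67]]
```

View pics/w20_c300.png

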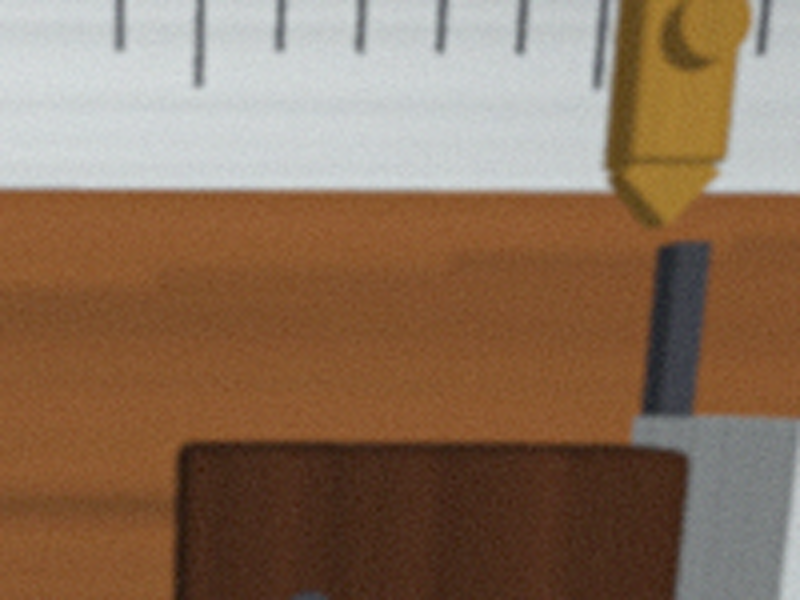

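The board seats at 8.5 N, and the TCP stopped exactly as predicted, so the fence did not give way. I retract and check from above.

Call:
drive_tool(increments=[[[0,0,0],[-2,0,0],0.0],[[0,0,0],[-8,0,0],0.0],[[0,0,0],[-12,0,0],0.0],[[0,0,0],[0,0,-30],0.0],[[0,0,0],[0,0,-45],0.0],[[0,0,0],[0,0,-44],0.0],[[0,0,0],[30,0,0],0.0],[[0,0,0],[35,0,0],0.0],[[0,0,0],[28.5,0,0],0.0],[[0,0,0],[0,0,0],0.0],[[0,0,0],[0,0,0],0.0]])

```text
time_s: 36.15
ee_pos: [0.5029, -0.0206, 0.1294]
eef_rot: [3.142, 0.0, -1.601]
force: [0.3, 0.7, -0.2]
grip_width: 0.0006
```

```bash
python3 snap.py w21; python3 meas.py w21; python3 crop.py w21 190 60 200 190 4
```

```text
36.15 [ 0.5029 -0.0206  0.1294] [ 3.1415e+00  1.0000e-04 -1.6006e+00] [ 0.3  0.7 -0.2] [[ -1.38 -23.63]]
cam [[ 65.14737082 -23.68921376]]
fence 321.2507692307692 [np.float64(-25.12)]
pointer 314.72641509433964 [np.float64(-19.75), np.float64(-19.91)]
marker body cols [314.4 314.5 314.7] [327.9 327.5 327.6] [[93.87, -25.12], [91.55, -25.04], [89.22, -25.13]]
```

View pics/w21_c190.png

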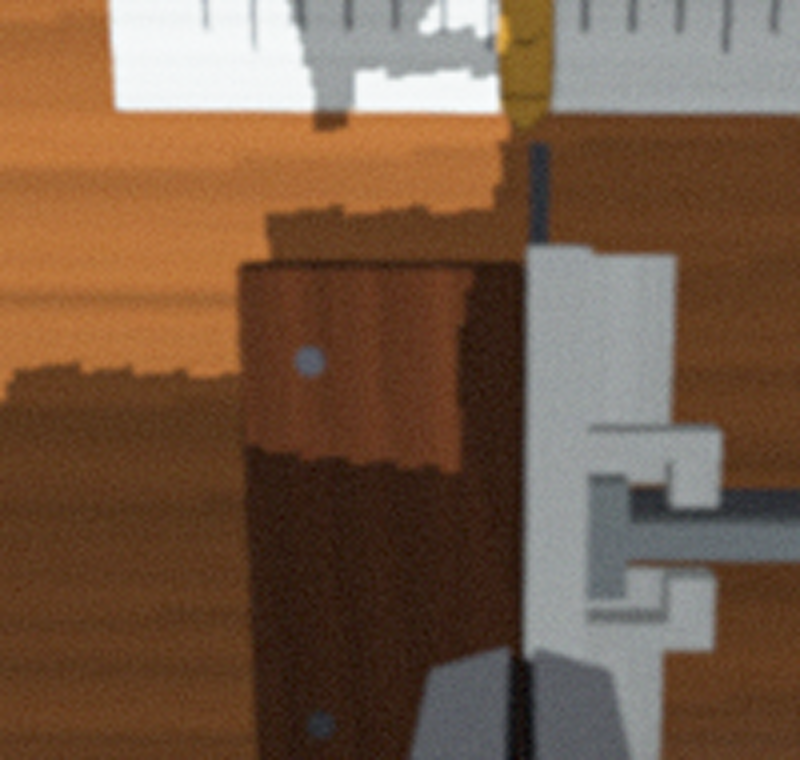

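Call:
drive_tool(increments=[[[0,0,0],[0,0,-45],0.0],[[0,0,0],[0,0,-45],0.0],[[0,0,0],[-45,45,0],0.0],[[0,0,0],[-40,45,0],0.0],[[0,0,0],[0,0,0],0.0],[[0,0,0],[0,0,0],0.0]])

```text
time_s: 36.95
ee_pos: [0.4166, 0.0659, 0.2197]
eef_rot: [-3.141, -0.0, -1.599]
force: [-0.5, -0.2, -0.4]
grip_width: 0.0006
```

```bash
python3 snap.py w22
python3 - <<'E'
from h import *
cv2.imwrite('pics/side22.png',ctrl.camera('side')[:,:,::-1]);i=cv2.imread('pics/side22.png');cv2.imwrite('pics/side22c.png',cv2.resize(i[150:335,210:400],None,fx=3.2,fy=3.2,interpolation=cv2.INTER_CUBIC))
E
```

```text
36.95 [0.4166 0.0659 0.2197] [-3.1408 -0.     -1.5995] [-0.5 -0.2 -0.4] [[-90.25  60.21]]
```

View pics/w22.png

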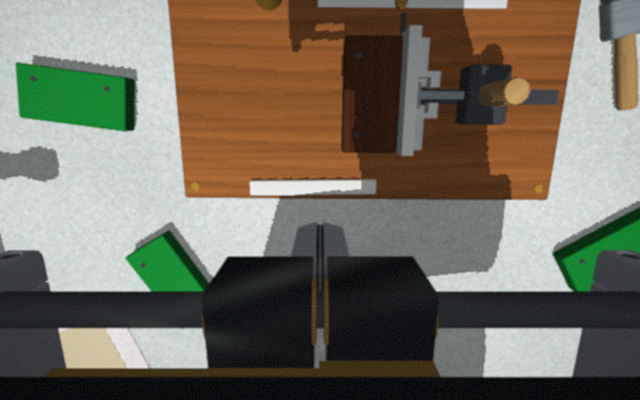

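View pics/side22c.png

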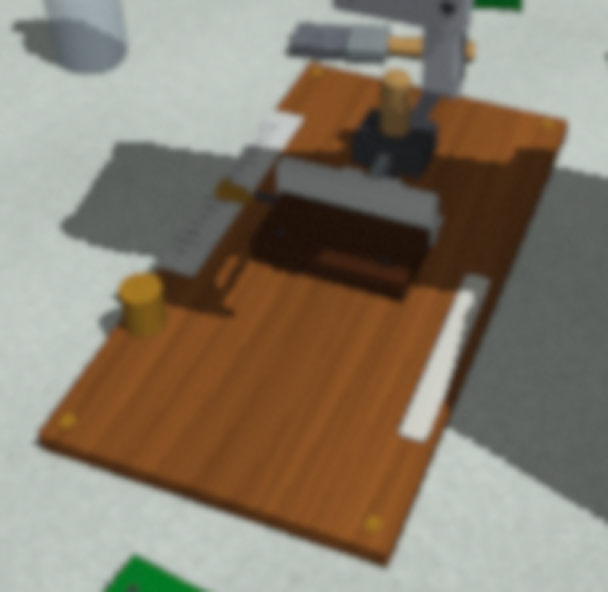

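The board lies flush along its whole length on the fence, at (400,40)–(400,152) in the wrist view. The folder, weight and brush are where they were, and the gripper touches nothing. Handing in.

```bash
python3 -c "
from station import ctrl
print(ctrl.hand_in(), ctrl.get_obs()['time_s'])"
```

```text
the job is handed in; nothing more can be done
the job is handed in; nothing more can be done
```

I drew the fence about 22 mm behind the marker with the knob, then brought it forward in three pushes until its front face was on the marker's point. I let go of the knob, then pushed the board back at mid edge until it was flush on the fence, holding about 8.5 N. I handed the job in at about 37 s.

**Last checks:**
- **Fence and marker:** seen from straight above after the push, the fence's front face and the marker agree to within about 0.2 mm. The feed's T-head bears forward, so the play is taken up.
- **Board:** it lies flush along the fence in both the wrist and side views.
- **Bystanders:** the folder, weight and brush look unmoved, and the gripper was clear with no force on it.

**What disagreed or went wrong:**
- **Pointer edge:** it read about 0.5–0.9 mm behind the fence's face edge. I went by the face, which also matched the knob's 90 mm offset.
- **First push at the board:** the fingers passed over it without touching, because the closed fingertips sat well higher than the stated 17 mm. I backed off, felt my way lower, and the second push worked.

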